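# Fetch strays from under the bar grating with a reacher and shut them in the box

### The job

Some of three stray things (yellow tape measure, red welding magnet, steel tube offcut) have slid under the low bar grating: with the reacher, not with your hand, grip each one in its jaws by squeezing the trigger, lift it over the yellow sill and bring it out. When every one is out, put them all in the blue box and then shut its lid fully; leave the reacher lying the right way up on its black rubber mat, and do not disturb the other tools and things on the table.

Things in the scene. Friction and masses are not known exactly. Their poses are not given: they have to be found in the camera images.
- grate: Fixed bar grating over a low gap. Origin on the table under its centre; x points from its open front (about world -y, towards the mat) into the gap, z up. Gap: x -110 to +110 mm, 352 mm wide (y), 140 mm clear height; closed by side plates and a low back stop. The grating is 140 to 158 mm high; its steel bars run front to back every 52 mm, so things below show from above.
- sill_mid (a point): Middle of the top of the yellow sill, 10 mm thick and 12 mm high, which runs along the foot of the grating's open front (grating x -110 to -100 mm). Axes as the grating's.
- reacher_grip (a point): Middle of the reacher's squeeze handle, 42 mm above its flat underside, near its balance point. x points to the jaws, y left, z up. Fixed orange plate on the left (outer face y = +29 mm), red trigger plate on the right (y = -29 mm), both 80 mm long in x, 16 to 70 mm above the underside: grip from above across them (58 mm). Between them nothing but a black foot, 14 mm high, x -85 to +15 mm.
- reacher: The reacher, 0.36 kg; origin on its underside below the handle's middle, axes as above. A 16 mm tube (axis 30 mm up) leads from the handle to an orange crosshead 194 mm ahead, 92 mm wide, which carries the jaws. Squeezing slides the trigger plate towards the orange plate, which stays: in a centred grip the reacher shifts to its right by half of the trigger's travel.
- reacher_jaws (a point): Middle between the two jaw pads, 238 mm ahead of the handle's middle, 24 mm above the underside; axes as the reacher's. Pads: black, 70 mm long in x (35 mm either way), 6 to 42 mm above the underside; 38 mm behind this point the crosshead (23 to 37 mm up) ends the space between them. Open, they stand 64 mm apart inside, 92 mm over all; each moves in as far as the trigger moves.
- trigger (a joint): Trigger travel in m: 0 released (jaws open), 0.020 fully squeezed (handle 38 mm wide, jaws closed). A spring pushes it out with 7.5 N at 0, rising to 12.5 N at 0.020; half of the squeeze above that goes to each jaw. With an item of about 33 mm between the jaws it stops near 0.0155.
- jaw_left: The left jaw of the reacher (its +y side). Origin 197 mm ahead of the handle's middle, at the height of the reacher's underside.
- jaw_right: The right jaw of the reacher (its -y side). Origin 197 mm ahead of the handle's middle, at the height of the reacher's underside.
- mat: The reacher's black rubber mat, fixed on the table, 400 (x) by 150 (y) by 3 mm; origin at the centre of its underside. At the start the reacher lies on it, jaws to the mat's +x.
- tape_mid (a point): Yellow tape measure, a rounded block, 66 long (its x), 34 wide (y), 46 high (z), about 0.12 kg; the point is its centre, half-way up. May be absent.
- magnet_mid (a point): Red welding magnet block with steel ends, 80 long (its x), 32 wide (y), 36 high (z), about 0.12 kg; the point is its centre, half-way up. May be absent.
- offcut_mid (a point): Offcut of square steel tube, 80 long (its x), 34 wide (y), 34 high (z), about 0.12 kg; the point is its centre, half-way up. May be absent.
- jobbox: Blue open-topped sheet-steel box, fixed, 180 (x) by 280 (y) by 70 mm high, walls and floor 4 mm; origin at the centre of its underside. Its lid is hinged on the +x rim (world -y side, away from the mat).
- lid (a joint): Lid angle in rad: 0 shut flat on the box, 1.57 upright, 1.9 fully open. Stiff friction hinge (about 0.33 N m): it stays where it is left, and has to be pushed all the way down.
- lid_hinge (a point): Middle of the lid's hinge line, on the box's +x rim, 70 mm above the table; the line runs along the box's y. Axes turn with the lid: its -x runs from hinge to free edge, its z out of the outer face.
- lid_edge (a point): Middle of the lid's free edge, on the outer face, 180 mm from the hinge line. The lid is a 6 mm plate, 280 mm wide; a steel bar handle 100 mm long stands 35 mm off the middle of its outer face, 150 mm from the hinge.
- hammer: Hammer; a bystander, to be left alone. Origin at its underside.
- wirebrush: Brush; a bystander, to be left alone. Origin at its underside.
- spanner: Spanner; a bystander, to be left alone. Origin at its underside.
- can: Upright can with green label, 85 mm high; a bystander, to be left alone. Origin at its underside.
- square: Steel try square with green stock; a bystander, to be left alone. Origin at its underside.
- jar: Small clear jar with white cap, 60 mm high; a bystander, to be left alone. Origin at its underside.

How it is judged:
On the way, in this order (a step that is already met when the one before it is completed fails the run):
1. one of the things is gripped between both jaws of the reacher under the grating (((x of tape_mid in the frame of grate between -0.1 and 0.11 m and y of tape_mid in the frame of grate between -0.18 and 0.18 m and height (world z) of tape_mid below 0.14 m and contact force between each of jaw_left, jaw_right and tape above 1 N) or (x of magnet_mid in the frame of grate between -0.1 and 0.11 m and y of magnet_mid in the frame of grate between -0.18 and 0.18 m and height (world z) of magnet_mid below 0.14 m and contact force between each of jaw_left, jaw_right and magnet above 1 N) or (x of offcut_mid in the frame of grate between -0.1 and 0.11 m and y of offcut_mid in the frame of grate between -0.18 and 0.18 m and height (world z) of offcut_mid below 0.14 m and contact force between each of jaw_left, jaw_right and offcut above 1 N))), for 0.2 s.
2. every thing is out from under the grating, in front of it (x of each of tape_mid, magnet_mid, offcut_mid in the frame of grate below -0.11 m), for 0.2 s.
3. every thing is in the box, with the lid still open (x of tape_mid in the frame of jobbox between -0.088 and 0.088 m and y of tape_mid in the frame of jobbox between -0.138 and 0.138 m and height (world z) of each of tape_mid, magnet_mid, offcut_mid below 0.065 m and x of magnet_mid in the frame of jobbox between -0.088 and 0.088 m and y of magnet_mid in the frame of jobbox between -0.138 and 0.138 m and x of offcut_mid in the frame of jobbox between -0.088 and 0.088 m and y of offcut_mid in the frame of jobbox between -0.138 and 0.138 m and value of joint lid above 0.8 rad), for 0.2 s.
4. the lid is shut (value of joint lid below 0.05 rad), for 0.2 s.
At the end, for the whole second after the job is handed in: every thing that was under the grating is inside the box (centre within the walls, below the rim), the lid is shut to within 0.05 rad, and the reacher lies still on its mat, right way up (within 0.2 rad), handle middle and jaws both over the mat (x of tape_mid in the frame of jobbox between -0.088 and 0.088 m and y of tape_mid in the frame of jobbox between -0.138 and 0.138 m and height (world z) of each of tape_mid, magnet_mid, offcut_mid below 0.065 m and x of magnet_mid in the frame of jobbox between -0.088 and 0.088 m and y of magnet_mid in the frame of jobbox between -0.138 and 0.138 m and x of offcut_mid in the frame of jobbox between -0.088 and 0.088 m and y of offcut_mid in the frame of jobbox between -0.138 and 0.138 m and value of joint lid below 0.05 rad and x of reacher_grip in the frame of mat between -0.2 and 0.2 m and y of reacher_grip in the frame of mat between -0.075 and 0.075 m and height (world z) of reacher_grip below 0.06 m and x of reacher_jaws in the frame of mat between -0.2 and 0.2 m and y of reacher_jaws in the frame of mat between -0.075 and 0.075 m and height (world z) of reacher_jaws below 0.05 m and angle between reacher_grip's own z axis and vertical below 0.2 rad and linear speed of reacher below 0.03 m/s); the robot touches nothing.
It fails at once if the hand touches a thing while it is still under the grating ((x of tape_mid in the frame of grate between -0.1 and 0.11 m and y of tape_mid in the frame of grate between -0.18 and 0.18 m and height (world z) of tape_mid below 0.14 m and contact force between the fingers and tape above 0.5 N) or (x of magnet_mid in the frame of grate between -0.1 and 0.11 m and y of magnet_mid in the frame of grate between -0.18 and 0.18 m and height (world z) of magnet_mid below 0.14 m and contact force between the fingers and magnet above 0.5 N) or (x of offcut_mid in the frame of grate between -0.1 and 0.11 m and y of offcut_mid in the frame of grate between -0.18 and 0.18 m and height (world z) of offcut_mid below 0.14 m and contact force between the fingers and offcut above 0.5 N)).
It fails at once if a bystander is moved by more than 40 mm (distance of any of hammer, wirebrush, spanner, can, square, jar from where it was at the start of the episode above 0.04 m).
Of tape, magnet, offcut only 2 to 3 are there at a start; the rules pass over those that are not, and their reading is None.
At some moment in a run one of tape, magnet, offcut may be knocked a few centimetres aside while the robot is not near it.
It also fails if it takes over 210 s, if anything falls off the work surface, if the arm or the gripper's body presses on something with over 40 N, if the wrist force passes 120 N, or if a joint passes its speed limit or range.

### The arm

A 6-joint arm with a two-finger parallel gripper is mounted at the origin on the work surface. World frame = base frame: x ahead of the robot, y to its left, z up, the work surface at z = 0. Lengths are in m, angles in rad, forces in N, time in s.
With the tool pointing down it reaches from about 0.425 to 0.95 m from the base axis. Payload 3.5 kg.
Tool frame: the origin (TCP) lies between the finger pads; the fingertips stand 19 mm ahead of it and the grasp point (between the pads) is the TCP (arm.tcp_to_tips is the distance from the TCP to the fingertips, in m); z points along the fingers, x is the direction in which the jaws open and shut, and the axes are right-handed (so a half turn about z gives the same grasp; the last joint's range is limited). The gripper opens to 85 mm and grips with 20 to 120 N. Pads are 22 mm wide; open, the fingers measure 114 mm over their backs; the gripper's body (76 mm by 85 mm) begins 54 mm behind the grasp point. The pads swing forward as they close: fully open they stand 13 mm farther back than shut.
Start: joints at [0.968, 0.286, 1.577, -0, 1.279, -0.15], TCP at [0.295, 0.607, 0.25] pointing down, gripper open.
Joint ranges: [-2.77, 2.77], [-0.9, 2.22], [0.21, 2.48], [-1.53, 4.67], [0.24, 2.81], [-2.84, 2.84]. Speed limits (rad/s): [2.79, 2.79, 3.14, 3.14, 3.14, 3.14].

### API

Orientations are given as a unit quaternion [w, x, y, z].
In Python, from station import arm gives the robot as it stands.
- The arm moves only by the tool jog_arm, never from a script. Its argument "commands" is a list of rows, each a list of 7 numbers: the turn, a rotation vector about the tool's x, y, z in degrees, then the shift along the tool's x, y, z in m, then the opening in per cent of the stroke, from 0 (shut) to 100 (fully open). A call has 1 to 20 rows; each row is the pose to reach, as a shift and turn from the pose commanded when the call began, along the tool's axes at that moment; what a row does not reach only later rows make up. A row lasts 1/12 s, in which the tool goes at most 41.7 mm and 7.16 degrees, less where a joint would pass 70% of its speed; a pose out of reach is approached as far as the arm can. A call with a gripper value outside its range is refused whole. The fingers move at their own pace and stop on an object; the grip force is fixed at half the most. Time passes only in rows, so rows that repeat a pose let the fingers close. It gives the time, the measured TCP pose, the force and the opening at its end, in the units of the state.
- arm.state(): the state, without advancing time (a new reading comes with each control period).
- arm.snapshot(name): name is "scene" or "top" or "wrist"; returns a dict with "color" (420x560x3 uint8, blue, green, red), "camera_matrix" (3x3 intrinsics, pixels), "pose" (4x4, takes a point from camera to world coordinates). Camera axes: x right, y down, z forward; pixel columns grow to the right and rows downward; lengths in m; the calibration is good to about 2 mm. The wrist camera is an equidistant fisheye: a pixel r from the principal point sees the ray r / f radians off the axis. A picture is of the moment at which its call begins. There is no depth.
- arm.job_done(): hands the job in, once; it reports no verdict.
The state is a dict: "time_s": time; "joint_positions": joint angles; "qd": joint speeds; "effort": joint torques, N m; "position": TCP position; "ee_rot": TCP orientation; "ft_force": force on the tool from outside, world axes, zero at the start; "moment": the same for the moment, N m; "opening": finger opening in m.
Only numpy, scipy, OpenCV 4.12 (cv2) and the standard library are available. Lean on these libraries where they do the work, as an engineer would, in place of code of your own. Each camera call takes 0.05 s, during which the arm holds its last target.

## Working session

There is one attempt and no reset: what is moved stays moved. The work goes in short steps, Python scripts to look and compute and a tool call to move; the robot and the scene stay as the last step left them, time stands still between calls to the robot, and variables do not carry over. Pictures are saved under pics/ and viewed, and the job is handed in when it is done.

Besides the shell and the picture viewer there is one more tool, called after "Request:" as name(argument=value, ...), one argument or row to a line, values as JSON. jog_arm: Moves the arm, as the interface text tells. Its arguments: {"type":"object","properties":{"commands":{"type":"array"}},"required":["commands"]}

```bash
ls; mkdir -p pics
python3 - <<'E'
from station import arm
import cv2
s=arm.state();print({k:(v if not hasattr(v,'tolist') else v.tolist()) for k,v in s.items()})
for n in ["scene","top","wrist"]:
    d=arm.snapshot(n);cv2.imwrite(f"pics/{n}0.png",d["color"]);print(n,d["camera_matrix"],d["pose"])
E
```

```text
pics
{'time_s': 0.0, 'joint_positions': [0.9679940750484092, 0.2871786907486951, 1.5781845988470193, 2.2726979863889723e-05, 1.2786136117464675, -0.1500085997279828], 'qd': [7.25932675426769e-05, 0.001529239811253019, -0.0013226103115314446, 0.0010110774833535722, -0.0002189613295349416, 0.0008517657296903652], 'effort': [0.0016301688447128981, -40.597912073135376, -29.26260530948639, -4.43257590632129e-06, 0.005776329635409638, 6.6272414755985665e-06], 'position': [0.29491818917670226, 0.6064768517631034, 0.24893433608212637], 'ee_rot': [0.0004641093102913282, 0.847786304525931, 0.5303366483482661, -0.0010981254668896078], 'ft_force': [0.09947165228096312, 0.5315833694435209, -0.12151452291632371], 'moment': [0.08402278904884283, 0.054756628202557625, 0.023642422538892927], 'opening': 0.08546031377318881}
scene [[453.01791275   0.         284.41828047]
 [  0.         453.01791275 213.39997888]
 [  0.           0.           1.        ]] [[-0.78989024  0.32726904 -0.51862162  1.24943068]
 [ 0.61323096  0.42787533 -0.66398079  0.85837991]
 [ 0.00460504 -0.84250678 -0.53866606  0.85628257]
 [ 0.          0.          0.          1.        ]]
top [[411.28278088   0.         277.56219232]
 [  0.         411.28278088 212.19243743]
 [  0.           0.           1.        ]] [[-7.77053867e-02 -9.74174461e-01  2.12004698e-01  2.54364049e-01]
 [-9.96976344e-01  7.59724354e-02 -1.63205152e-02 -6.28305740e-02]
 [-2.07484107e-04 -2.12631861e-01 -9.77132360e-01  1.31880519e+00]
 [ 0.00000000e+00  0.00000000e+00  0.00000000e+00  1.00000000e+00]]
wrist [[325.1922621    0.         272.70783572]
 [  0.         325.1922621  213.48475011]
 [  0.           0.           1.        ]] [[ 0.43685581  0.85760373  0.2714274   0.22605417]
 [ 0.89952968 -0.41587864 -0.13375841  0.64081961]
 [-0.00183085  0.30259014 -0.95311901  0.37489543]
 [ 0.          0.          0.          1.        ]]
```

View pics/scene0.png

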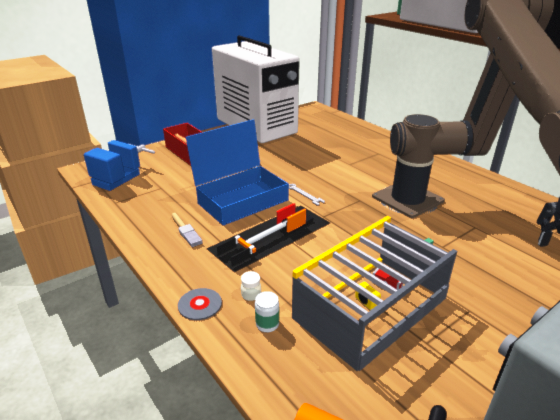

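View pics/top0.png

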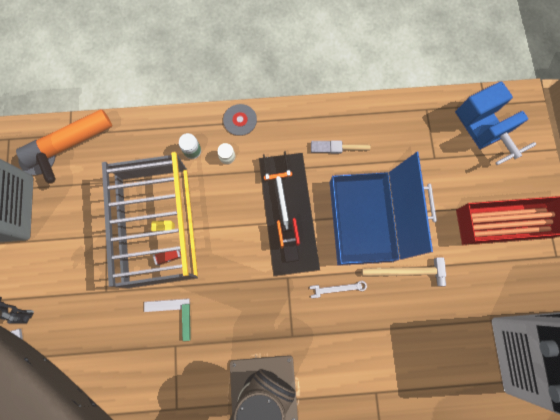

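View pics/wrist0.png

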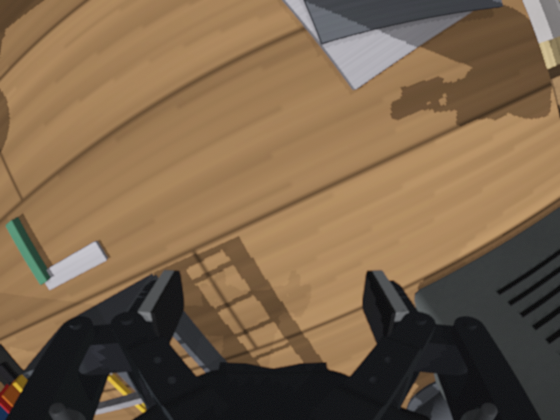

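```bash
cat > h.py <<'E'
import numpy as np, cv2
from station import arm
from scipy.spatial.transform import Rotation as R
def snap(n,fn=None):
    d=arm.snapshot(n)
    if fn: cv2.imwrite(f"pics/{fn}.png",d["color"])
    return d
def ray(d,u,v,n):
    K=d["camera_matrix"];T=d["pose"]
    a=np.array([(u-K[0,2])/K[0,0],(v-K[1,2])/K[1,1]])
    if n=="wrist":
        r=np.hypot(*a); c=np.array([np.sin(r)*a[0]/max(r,1e-9),np.sin(r)*a[1]/max(r,1e-9),np.cos(r)])
    else: c=np.array([a[0],a[1],1.])
    return T[:3,3],T[:3,:3]@c
def onz(d,u,v,z,n):
    o,r=ray(d,u,v,n);return o+r*(z-o[2])/r[2]
def proj(d,P,n):
    K=d["camera_matrix"];T=d["pose"];c=T[:3,:3].T@(np.array(P)-T[:3,3])
    if n=="wrist":
        th=np.arctan2(np.hypot(c[0],c[1]),c[2]);s=th/np.hypot(c[0],c[1])
        return K[0,0]*c[0]*s+K[0,2],K[1,1]*c[1]*s+K[1,2]
    return K[0,0]*c[0]/c[2]+K[0,2],K[1,1]*c[1]/c[2]+K[1,2]
def crop(d,x0,y0,x1,y1,f,fn):
    cv2.imwrite(f"pics/{fn}.png",cv2.resize(d["color"][y0:y1,x0:x1],None,fx=f,fy=f,interpolation=cv2.INTER_CUBIC))
def st():
    s=arm.state();q=s["ee_rot"];Rm=R.from_quat([q[1],q[2],q[3],q[0]]).as_matrix()
    return s,np.array(s["position"]),Rm
def blobs(d,lo,hi,n,z,roi,amin=15):
    hsv=cv2.cvtColor(d["color"],cv2.COLOR_BGR2HSV);m=cv2.inRange(hsv,np.array(lo),np.array(hi))
    k=np.zeros_like(m);k[roi[1]:roi[3],roi[0]:roi[2]]=255;m&=k
    nn,lab,s,c=cv2.connectedComponentsWithStats(m)
    for i in range(1,nn):
        if s[i,4]>=amin: print(s[i],c[i].round(1),onz(d,*c[i],z,n).round(3))
    return m
E
python3 - <<'E'
from h import *
d=snap("top");crop(d,95,145,205,295,4,"g0");crop(d,255,145,325,285,4,"m0")
d=snap("scene");crop(d,285,210,465,370,4,"gs0")
E
```

```text
(no output)
```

View pics/g0.png

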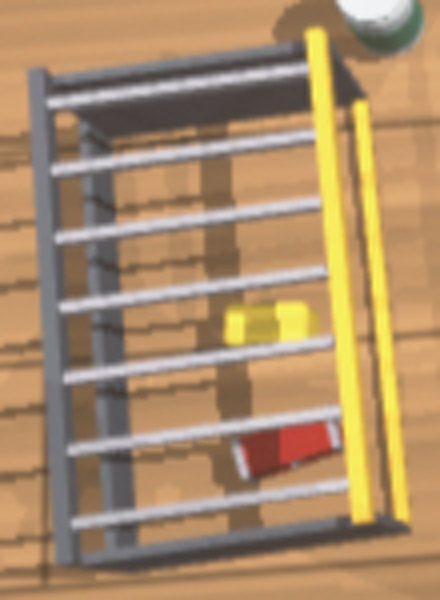

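View pics/m0.png

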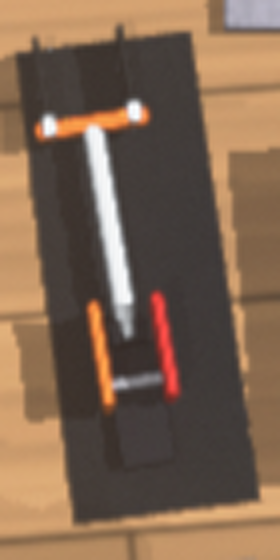

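View pics/gs0.png

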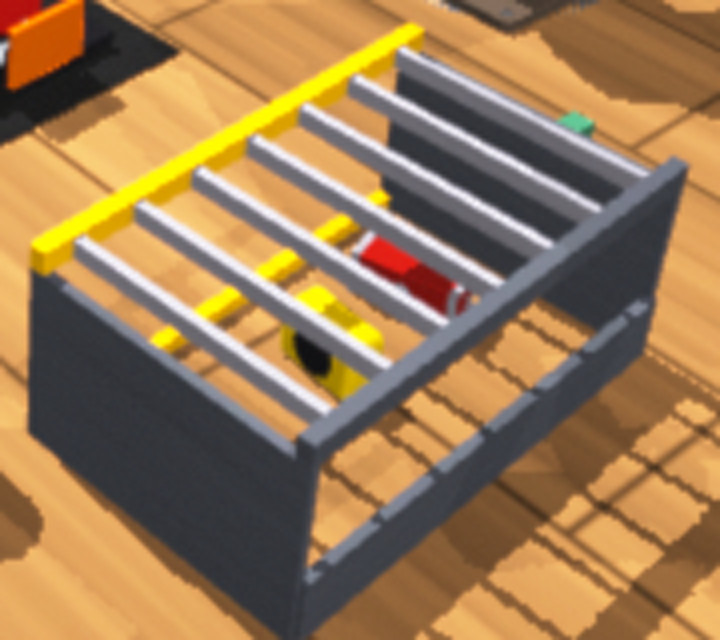

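Run:
```python
from h import *
d=snap("top")
g=lambda u,v,z:onz(d,95+u/4-.4,145+v/4-.4,z,"top").round(4)
print("bar158 ends L (front,back)",g(328,28,.158),g(306,30,.158),"R",g(373,520,.158),g(352,523,.158))
print("rear bar",g(30,70,.158),g(58,565,.158),g(78,562,.158))
print("sill top L",g(355,102,.012),g(368,102,.012),"R",g(396,522,.012),g(410,522,.012))
print("tape",[g(*p,.046) for p in [(228,308),(310,303),(318,338),(225,342)]])
print("mag top",[g(*p,.036) for p in [(232,438),(330,412),(341,447),(248,480)]])
m=lambda u,v,z:onz(d,255+u/4-.4,145+v/4-.4,z,"top").round(4)
print("mat",[m(*p,.003) for p in [(18,52),(190,32),(260,497),(74,523)]])
print("orange plate ends z73",m(93,300,.073),m(108,405,.073)," red",m(157,292,.073),m(174,395,.073))
print("cross",m(38,130,.040),m(148,113,.040), "tips",m(36,40,.045),m(120,28,.045))
t=lambda u,v,z:onz(d,u,v,z,"top").round(4)
print("box rim",t(331,176,.07),t(334,262,.07),t(388,172,.07),t(397,259,.07))
print("can",t(188,140,.085),"jar",t(226,150,.06))
```

```text
bar158 ends L (front,back) [0.7141 0.2038 0.158 ] [0.7138 0.2202 0.158 ] R [0.3477 0.1818 0.158 ] [0.3467 0.1965 0.158 ]
rear bar [0.6984 0.425  0.158 ] [0.3337 0.401  0.158 ] [0.3347 0.3872 0.158 ]
sill top L [0.7051 0.2166 0.012 ] [0.7043 0.2058 0.012 ] R [0.3564 0.1945 0.012 ] [0.3556 0.1835 0.012 ]
tape [array([0.5311, 0.3141, 0.046 ]), array([0.5301, 0.2495, 0.046 ]), array([0.5016, 0.2439, 0.046 ]), array([0.5041, 0.3168, 0.046 ])]
mag top [array([0.4295, 0.3152, 0.036 ]), array([0.444 , 0.2384, 0.036 ]), array([0.4158, 0.2306, 0.036 ]), array([0.3958, 0.3033, 0.036 ])]
mat [array([ 0.7325, -0.0374,  0.003 ]), array([ 0.739 , -0.1835,  0.003 ]), array([ 0.3457, -0.2037,  0.003 ]), array([ 0.3368, -0.0548,  0.003 ])]
orange plate ends z73 [ 0.5013 -0.0827  0.073 ] [ 0.4191 -0.0877  0.073 ]  red [ 0.5037 -0.1325  0.073 ] [ 0.4228 -0.1385  0.073 ]
cross [ 0.6513 -0.0497  0.04  ] [ 0.6587 -0.1398  0.04  ] tips [ 0.7264 -0.0536  0.045 ] [ 0.7314 -0.1229  0.045 ]
box rim [ 0.6291 -0.2616  0.07  ] [ 0.3582 -0.242   0.07  ] [ 0.6282 -0.4434  0.07  ] [ 0.3523 -0.4335  0.07  ]
can [0.7794 0.1833 0.085 ] jar [0.746  0.0666 0.06  ]
```

```bash
cat >> h.py <<'E'
def yaw():
    s,p,Rm=st();return np.degrees(np.arctan2(Rm[1,0],Rm[0,0]))
def rel(x,y,z,yw):
    s,p,Rm=st();y0=np.radians(yaw())
    X=np.array([np.cos(y0),np.sin(y0),0]);Z=np.array([0,0,-1.]);Y=np.cross(Z,X)
    dp=np.array([x,y,z])-p
    dy=(yw-np.degrees(y0)+180)%360-180
    print("turn z",round(-dy,1),"shift",[round(float(dp@a),4) for a in (X,Y,Z)])
E
python3 -c "
from h import *
rel(.5,.2,.25,-10);rel(.4615,-.1105,.15,-85.7)"
```

```text
turn z 74.1 shift [-0.2762, 0.3622, -0.0002]
turn z 149.8 shift [-0.5723, 0.4634, 0.0998]
```

Request:
jog_arm(
  commands=[
    [0,0,74,-0.276,0.362,-0.01,100],
    [0,0,74,-0.276,0.362,-0.01,100],
    [0,0,74,-0.276,0.362,-0.01,100],
    [0,0,74,-0.276,0.362,-0.01,100],
    [0,0,74,-0.276,0.362,-0.01,100],
    [0,0,74,-0.276,0.362,-0.01,100],
    [0,0,74,-0.276,0.362,-0.01,100],
    [0,0,74,-0.276,0.362,-0.01,100],
    [0,0,74,-0.276,0.362,-0.01,100],
    [0,0,74,-0.276,0.362,-0.01,100],
    [0,0,74,-0.276,0.362,-0.01,100],
    [0,0,74,-0.276,0.362,-0.01,100],
    [0,0,74,-0.276,0.362,-0.01,100],
  ],
)

```text
time_s: 1.38
position: [0.5009, 0.1986, 0.2604]
ee_rot: [-0.0, 0.996, -0.089, 0.0]
ft_force: [-0.0, 0.1, -0.5]
opening: 0.0853
```

```bash
python3 -c "
from h import *
print(st()[0]['position'],yaw());rel(.4615,-.1105,.16,-85.7)"
```

```text
[0.50086145 0.1986319  0.26043038] -10.165814084577613
turn z 75.5 shift [0.0158, 0.3112, 0.1004]
```

Request:
jog_arm(
  commands=[
    [0,0,75.5,0.016,0.311,0.1,100],
    [0,0,75.5,0.016,0.311,0.1,100],
    [0,0,75.5,0.016,0.311,0.1,100],
    [0,0,75.5,0.016,0.311,0.1,100],
    [0,0,75.5,0.016,0.311,0.1,100],
    [0,0,75.5,0.016,0.311,0.1,100],
    [0,0,75.5,0.016,0.311,0.1,100],
    [0,0,75.5,0.016,0.311,0.1,100],
    [0,0,75.5,0.016,0.311,0.1,100],
    [0,0,75.5,0.016,0.311,0.1,100],
    [0,0,75.5,0.016,0.311,0.1,100],
    [0,0,75.5,0.016,0.311,0.1,100],
    [0,0,75.5,0.016,0.311,0.1,100],
  ],
)

```text
time_s: 2.47
position: [0.4623, -0.1076, 0.1603]
ee_rot: [-0.0, 0.736, -0.677, -0.0]
ft_force: [-0.4, -0.5, 0.5]
opening: 0.0855
```

```bash
python3 -c "
from h import *
print(st()[0]['position'],yaw());rel(.4615,-.1105,.045,-85.7)
snap('wrist','w1')"
```

```text
[ 0.46225703 -0.10760023  0.16030452] -85.22656953019072
turn z 0.5 shift [0.0028, 0.001, 0.1153]
```

View pics/w1.png

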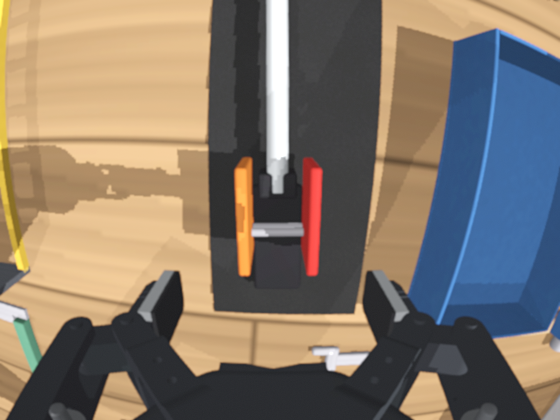

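```bash
python3 -c "
from h import *
d=snap('wrist')
P=[onz(d,u,v,.073,'wrist') for u,v in [(236,163),(238,274),(322,165),(319,274)]]
for p in P: print(p.round(4))
print(sum(P)/4, onz(d,277,175,.033+.008,'wrist'),onz(d,278,10,.033+.008,'wrist'))
"
```

```text
[ 0.5056 -0.0795  0.073 ]
[ 0.4235 -0.0849  0.073 ]
[ 0.5092 -0.1365  0.073 ]
[ 0.4284 -0.145   0.073 ]
[ 0.4666813  -0.11148198  0.073     ] [ 0.49364737 -0.10819216  0.041     ] [ 0.62099735 -0.09813503  0.041     ]
```

Request:
jog_arm(
  commands=[
    [0,0,0,0.003,-0.0015,0.03,100],
    [0,0,0,0.0035,-0.0015,0.06,100],
    [0,0,0,0.0035,-0.0015,0.09,100],
    [0,0,0,0.0035,-0.0015,0.105,100],
    [0,0,0,0.0035,-0.0015,0.115,100],
    [0,0,0,0.0035,-0.0015,0.115,100],
    [0,0,0,0.0035,-0.0015,0.115,70],
    [0,0,0,0.0035,-0.0015,0.115,66],
    [0,0,0,0.0035,-0.0015,0.115,62],
    [0,0,0,0.0035,-0.0015,0.115,62],
    [0,0,0,0.0035,-0.0015,0.115,62],
    [0,0,0,0.0035,-0.0015,0.115,62],
  ],
)

```text
time_s: 3.57
position: [0.4653, -0.1113, 0.0478]
ee_rot: [-0.001, 0.734, -0.679, 0.0]
ft_force: [-1.7, 5.9, 7.5]
opening: 0.0534
```

```bash
python3 -c "
from h import *
print(st()[0]['position'],yaw(),st()[0]['ft_force'],st()[0]['opening'])
snap('wrist','w2');d=snap('top');crop(d,255,145,325,285,4,'m2')"
```

```text
[ 0.46526306 -0.1113084   0.04783522] -85.49787359398299 [-1.67523631  5.86041508  7.46161475] 0.053363615771114314
```

View pics/w2.png

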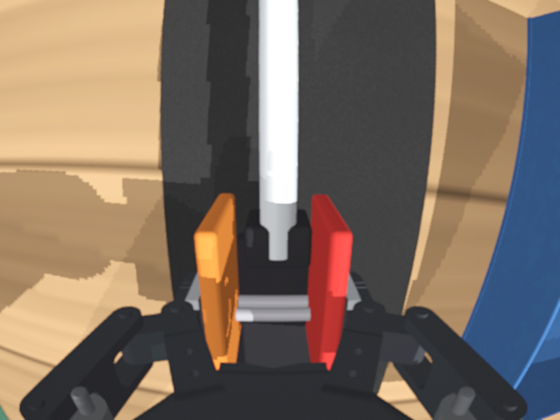

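Request:
jog_arm(
  commands=[
    [0,0,0,0,0,-0.01,62],
    [0,0,0,0,0,-0.02,62],
    [0,0,0,0,0,-0.04,62],
    [0,0,0,0,0,-0.06,62],
    [0,0,0,0,0,-0.08,62],
    [0,0,0,0,0,-0.1,62],
    [0,0,0,0,0,-0.12,62],
    [0,0,0,0,0,-0.13,62],
    [0,0,0,0,0,-0.13,62],
  ],
)

```text
time_s: 4.42
position: [0.4655, -0.113, 0.179]
ee_rot: [-0.001, 0.735, -0.678, 0.004]
ft_force: [0.2, 0.7, -3.0]
opening: 0.0536
```

```bash
python3 -c "
from h import *
print(st()[0]['position'],yaw(),st()[0]['ft_force'],st()[0]['moment'],st()[0]['opening'])
snap('scene','s3');rel(.5,-.16,.172,0);rel(.475,-.165,.172,10)"
```

```text
[ 0.46552263 -0.11297064  0.17896361] -85.44559378749508 [ 0.17932379  0.7463373  -2.99947326] [-0.03816413 -0.01354251 -0.03544183] 0.05355398497295806
turn z -85.4 shift [0.0502, -0.0316, 0.0049]
turn z -95.4 shift [0.0532, -0.0063, 0.0049]
```

View pics/s3.png

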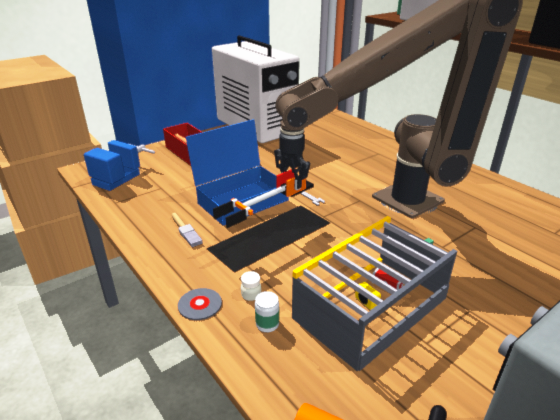

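```bash
python3 -c "
from h import *
rel(.515,-.158,.172,13)"
```

```text
turn z -98.4 shift [0.0494, -0.0467, 0.0049]
```

Request:
jog_arm(
  commands=[
    [0,0,-2,0.002,-0.002,0,62],
    [0,0,-5,0.004,-0.004,0,62],
    [0,0,-9,0.006,-0.006,0,62],
    [0,0,-14,0.008,-0.008,0,62],
    [0,0,-19.5,0.011,-0.011,0,62],
    [0,0,-25,0.014,-0.014,0,62],
    [0,0,-31,0.017,-0.017,0,62],
    [0,0,-37,0.02,-0.02,0,62],
    [0,0,-43,0.023,-0.023,0,62],
    [0,0,-49,0.026,-0.026,0,62],
    [0,0,-55,0.029,-0.029,0,62],
    [0,0,-61,0.032,-0.032,0,62],
    [0,0,-67,0.035,-0.035,0,62],
    [0,0,-73,0.038,-0.038,0,62],
    [0,0,-79,0.041,-0.041,0,62],
    [0,0,-85,0.043,-0.043,0,62],
    [0,0,-90,0.045,-0.045,0,62],
    [0,0,-94,0.047,-0.046,0,62],
    [0,0,-97,0.049,-0.047,0,62],
    [0,0,-98.4,0.049,-0.047,0,62],
  ],
)

```text
time_s: 6.13
position: [0.5137, -0.157, 0.1732]
ee_rot: [-0.001, 0.994, 0.114, -0.001]
ft_force: [-0.4, -0.3, -3.5]
opening: 0.0535
```

```bash
python3 -c "
from h import *
print(st()[0]['position'],yaw(),st()[0]['ft_force'],st()[0]['moment'],st()[0]['opening'])
snap('scene','s4');d=snap('top','t4');crop(d,95,135,325,295,3.4,'t4c');snap('wrist','w4')"
```

```text
[ 0.51369872 -0.1570145   0.17318188] 13.046408196130123 [-0.4110269  -0.27681758 -3.52758107] [-0.06373045  0.02045423 -0.0459689 ] 0.05353354295810778
```

View pics/t4c.png

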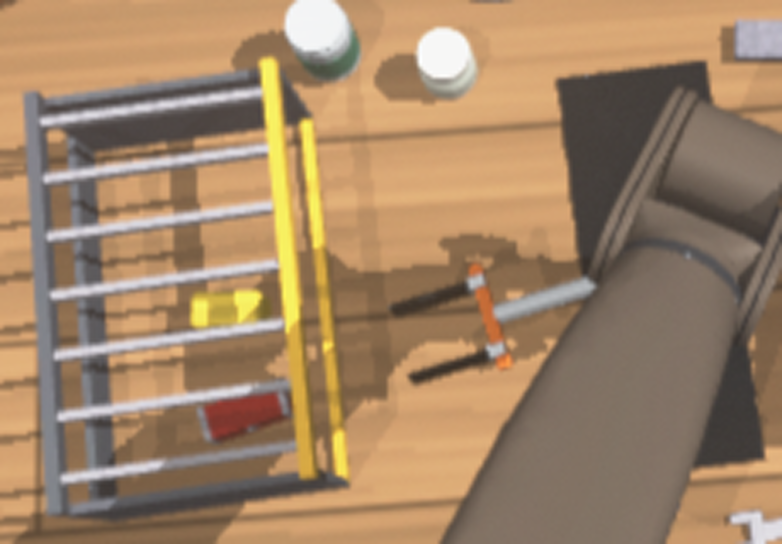

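View pics/w4.png

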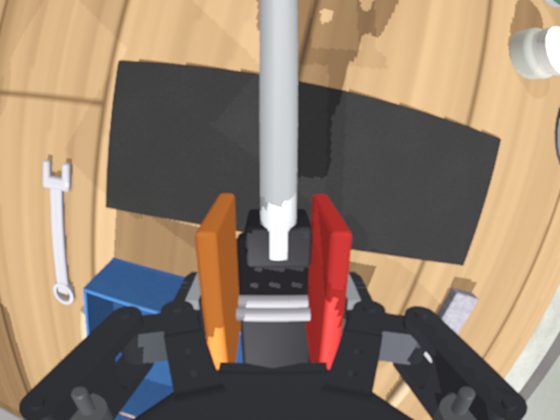

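```bash
python3 -c "
from h import *
d=snap('top')
g=lambda u,v,z:onz(d,95+u/3.4-.4,135+v/3.4-.4,z,'top')
a=g(474,268,.165);b=g(506,365,.165);print(a,b,(a+b)/2)
m=[g(*p,.036) for p in [(202,404),(288,388),(293,416),(211,442)]]
print([x.round(4) for x in m],sum(m)/4)
p=[g(*p,.046) for p in [(190,292),(265,290),(262,322),(192,326)]];print([x.round(4) for x in p],sum(p)/4)
rel(.506,-.119,.056,13)"
```

```text
[0.51081216 0.04275693 0.165     ] [0.42637463 0.0207911  0.165     ] [0.46859339 0.03177401 0.165     ]
[array([0.4313, 0.3108, 0.036 ]), array([0.4399, 0.2316, 0.036 ]), array([0.4137, 0.2277, 0.036 ]), array([0.3958, 0.3031, 0.036 ])] [0.42018048 0.26831064 0.036     ]
[array([0.535 , 0.3175, 0.046 ]), array([0.5315, 0.2481, 0.046 ]), array([0.5016, 0.2516, 0.046 ]), array([0.5028, 0.3161, 0.046 ])] [0.51772055 0.28333013 0.046     ]
turn z -0.1 shift [0.0006, -0.0387, 0.1183]
```

Request:
jog_arm(
  commands=[
    [0,0,0,0,-0.004,0.015,62],
    [0,0,0,0,-0.01,0.035,62],
    [0,0,0,0,-0.018,0.055,62],
    [0,0,0,0,-0.025,0.075,62],
    [0,0,0,0,-0.032,0.095,62],
    [0,0,0,0,-0.036,0.107,62],
    [0,0,0,0,-0.039,0.114,62],
    [0,0,0,0,-0.039,0.115,62],
    [0,0,0,0,-0.039,0.115,62],
  ],
)

```text
time_s: 7.08
position: [0.5062, -0.1193, 0.0606]
ee_rot: [0.0, 0.994, 0.113, 0.0]
ft_force: [1.1, -0.3, -4.1]
opening: 0.0528
```

```bash
python3 -c "
from h import *
print(st()[0]['position'],yaw(),st()[0]['ft_force'],st()[0]['moment'],st()[0]['opening'])
d=snap('scene','s5');crop(d,180,180,460,380,2.8,'s5c');d=snap('top');crop(d,95,135,325,295,3.4,'t5c')
rel(.506-.154*-.225,-.119+.154*.974,.058,13)"
```

```text
[ 0.50622459 -0.11931837  0.06058958] 12.960579483575527 [ 1.11254818 -0.32263063 -4.13725078] [ 0.0285764  -0.05315217  0.03866312] 0.05281769719103188
turn z -0.1 shift [0.0665, -0.1396, 0.0037]
```

View pics/s5c.png

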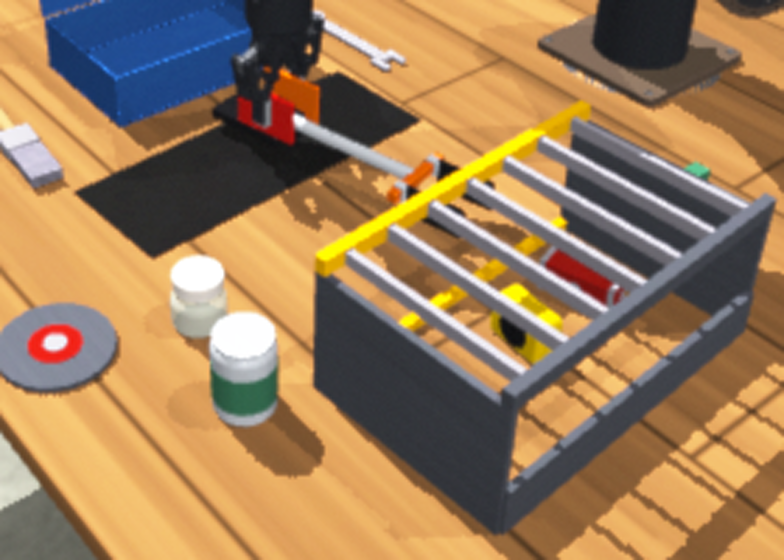

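View pics/t5c.png

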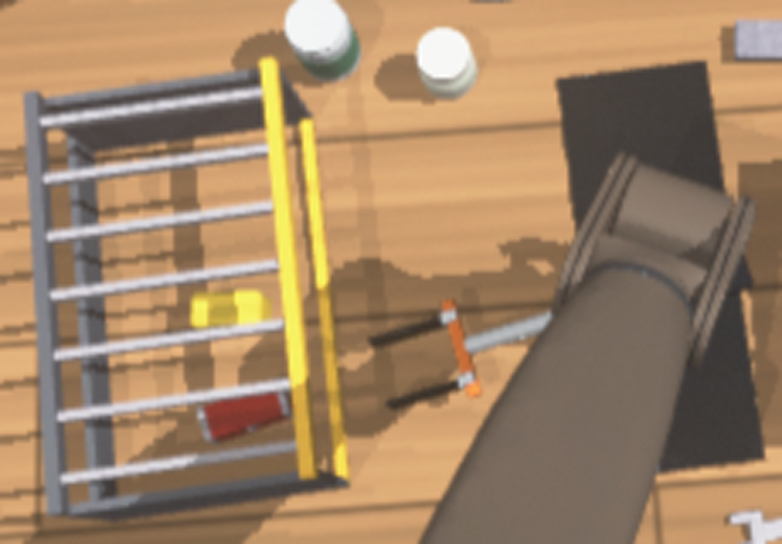

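```bash
python3 -c "
from h import *
d=snap('top')
g=lambda u,v,z:onz(d,95+u/3.4-.4,135+v/3.4-.4,z,'top')
a=g(447,303,.053);b=g(474,393,.053);c=(a+b)/2;print(a,b,c)
n=np.array([-(b-a)[1]*-1,0,0]);v=(a-b)[:2];v/=np.hypot(*v);h=np.array([-v[1],v[0]]);print(h,c[:2]+h*.044)
m=np.array([.4205,.270])
for h in (h,np.array([-.225,.974])):
  q=m-(c[:2]+h*.044);print('along',q@h,'lat right',q@np.array([h[1],-h[0]]))
"
```

```text
[0.50471984 0.07961454 0.053     ] [0.41975314 0.05942174 0.053     ] [0.46223649 0.06951814 0.053     ]
[-0.23121564  0.97290253] [0.452063   0.11232585]
along 0.1606994355877701 lat right 0.005749007569993348
along 0.16069079595541813 lat right 0.004457079911281168
```

Request:
jog_arm(
  commands=[
    [0,0,0,0.001,-0.006,0.001,62],
    [0,0,0,0.002,-0.018,0.002,62],
    [0,0,0,0.002,-0.034,0.002,62],
    [0,0,0,0.002,-0.05,0.002,62],
    [0,0,0,0.002,-0.066,0.002,62],
    [0,0,0,0.002,-0.08,0.002,62],
    [0,0,0,0.002,-0.09,0.002,62],
    [0,0,0,0.002,-0.09,0.002,62],
  ],
)

```text
time_s: 7.9
position: [0.4866, -0.0288, 0.0581]
ee_rot: [-0.0, 0.993, 0.114, -0.001]
ft_force: [1.2, -0.8, -3.3]
opening: 0.0535
```

```bash
python3 -c "
from h import *
print(st()[0]['position'],yaw(),st()[0]['ft_force'],st()[0]['moment'],st()[0]['opening'])
d=snap('scene','s6');crop(d,180,180,460,380,2.8,'s6c');d=snap('top');crop(d,95,145,245,295,4,'t6c')"
```

```text
[ 0.48658666 -0.0287846   0.05810839] 13.082772318062982 [ 1.16105048 -0.79787861 -3.34002826] [-0.04351679  0.03875688 -0.00461345] 0.05354483467526071
```

View pics/s6c.png

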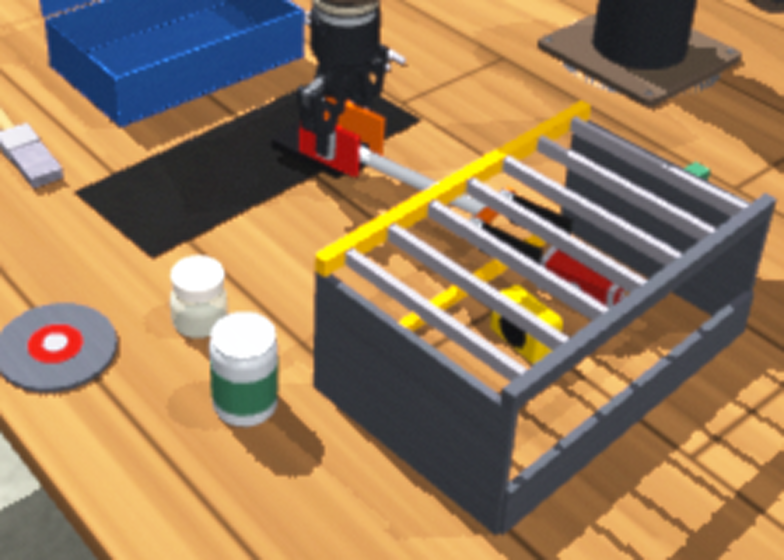

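View pics/t6c.png

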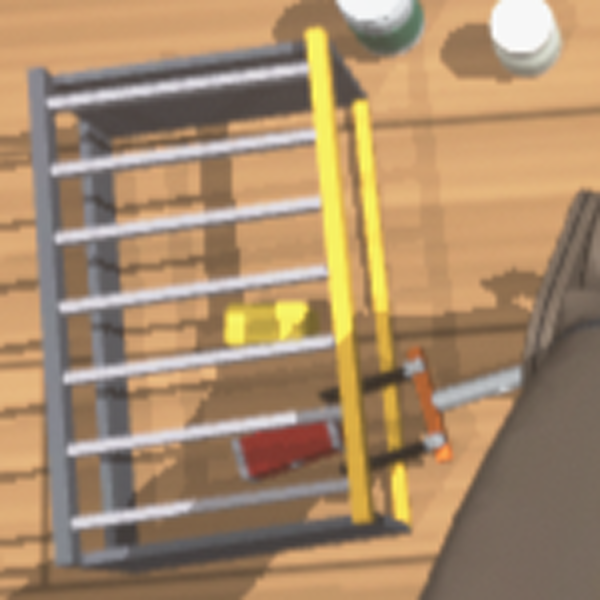

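Request:
jog_arm(
  commands=[
    [0,0,0,0,-0.006,0,62],
    [0,0,0,0,-0.016,0,62],
    [0,0,0,0,-0.028,0,62],
    [0,0,0,0,-0.04,0,62],
    [0,0,0,0,-0.052,0,62],
    [0,0,0,0,-0.06,0,62],
    [0,0,0,0,-0.062,0,62],
    [0,0,0,0,-0.062,0.003,62],
    [0,0,0,0,-0.062,0.007,62],
    [0,0,0,0,-0.062,0.008,62],
    [0,0,0,0,-0.062,0.008,62],
  ],
)

```text
time_s: 8.92
position: [0.4734, 0.0291, 0.0497]
ee_rot: [-0.0, 0.994, 0.113, -0.001]
ft_force: [-0.6, -0.4, -3.1]
opening: 0.0534
```

```bash
python3 -c "
from h import *
print(st()[0]['position'],yaw(),st()[0]['ft_force'],st()[0]['moment'],st()[0]['opening'])
d=snap('scene','s7');crop(d,280,210,460,350,4,'s7c');d=snap('top');crop(d,95,145,245,295,4,'t7c')"
```

```text
[0.47339836 0.02913359 0.04967537] 12.921478861882425 [-0.55672577 -0.39939372 -3.13349018] [ 0.00079095  0.01302819 -0.04340536] 0.05338323761488812
```

View pics/s7c.png

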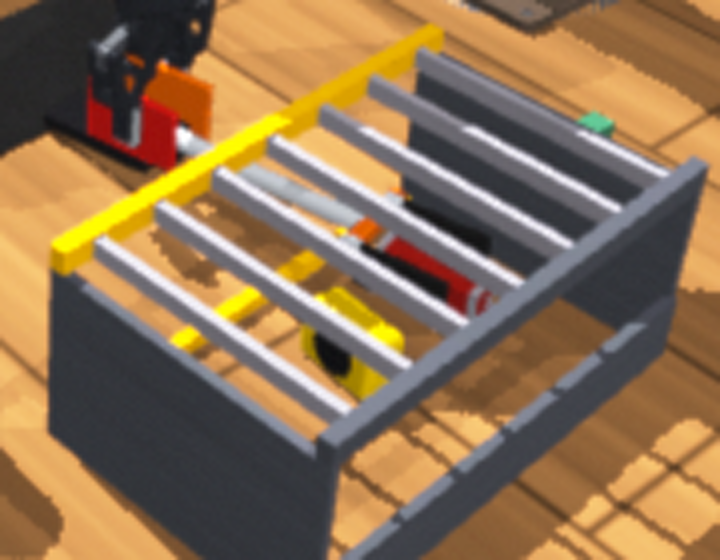

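View pics/t7c.png

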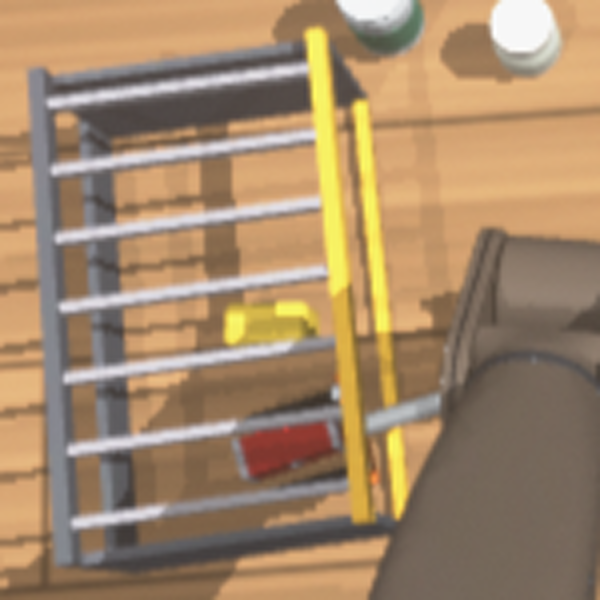

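Request:
jog_arm(
  commands=[
    [0,0,0,0,0,0,59],
    [0,0,0,0,0,0,56],
    [0,0,0,0,0,0,53],
    [0,0,0,0,0,0,50],
    [0,0,0,0,0,0,46],
    [0,0,0,0,0,0,42],
    [0,0,0,0,0,0,38],
    [0,0,0,0,0,0,30],
    [0,0,0,0,0,0,30],
    [0,0,0,0,0,0,30],
    [0,0,0,0,0,0,30],
  ],
)

```text
time_s: 9.93
position: [0.4737, 0.0293, 0.0505]
ee_rot: [0.0, 0.994, 0.113, -0.0]
ft_force: [-1.9, -2.8, -0.1]
opening: 0.0392
```

```bash
python3 -c "
from h import *
print(st()[0]['position'],yaw(),st()[0]['ft_force'],st()[0]['moment'],st()[0]['opening'])
d=snap('scene','s8');crop(d,280,210,460,350,4,'s8c');d=snap('top');crop(d,95,145,245,295,4,'t8c')"
```

```text
[0.47374804 0.02930589 0.05047376] 12.986660455430663 [-1.90935625 -2.76936647 -0.11703764] [0.21100535 0.39971032 0.35934828] 0.03921684698318735
```

View pics/s8c.png

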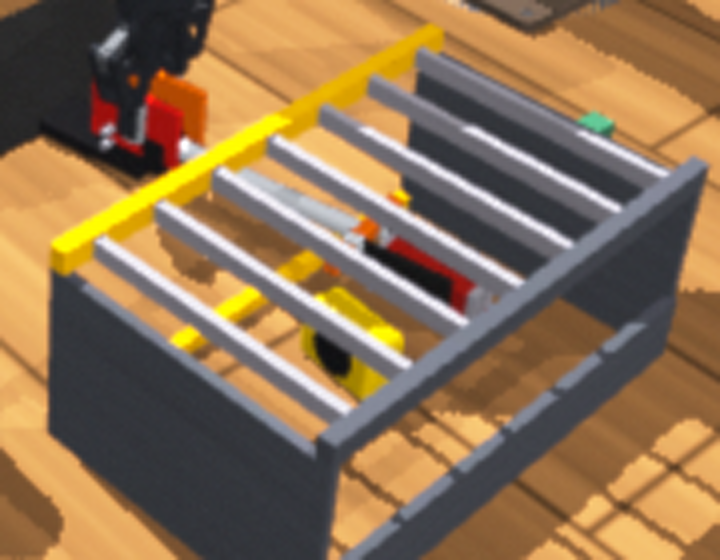

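Request:
jog_arm(
  commands=[
    [0,0,0,0,0,-0.003,30],
    [0,0,0,0,0,-0.008,30],
    [0,0,0,0,0,-0.014,30],
    [0,0,0,0,0,-0.02,30],
    [0,0,0,0,0,-0.026,30],
    [0,0,0,0,0,-0.03,30],
    [0,0,0,0,0,-0.03,30],
  ],
)

```text
time_s: 10.62
position: [0.4747, 0.0293, 0.0818]
ee_rot: [0.0, 0.994, 0.113, 0.001]
ft_force: [0.3, -0.7, -4.0]
opening: 0.0389
```

```bash
python3 -c "
from h import *
print(st()[0]['position'],yaw(),st()[0]['ft_force'],st()[0]['moment'],st()[0]['opening'])
d=snap('scene','s9');crop(d,280,210,460,350,4,'s9c');d=snap('top');crop(d,95,145,245,295,4,'t9c');snap('wrist','w9')"
```

```text
[0.47474976 0.02934837 0.08177854] 12.951029510641323 [ 0.32502874 -0.66392242 -3.98723398] [-0.28145867 -0.12650143 -0.03871853] 0.03891189952492815
```

View pics/s9c.png

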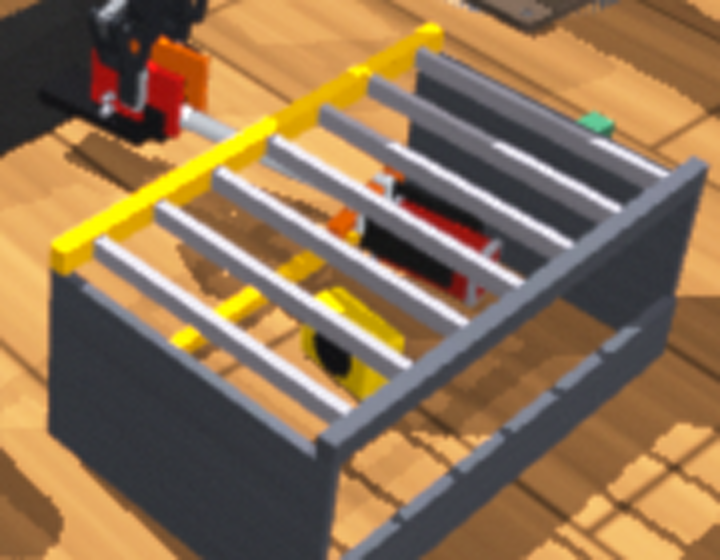

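View pics/t9c.png

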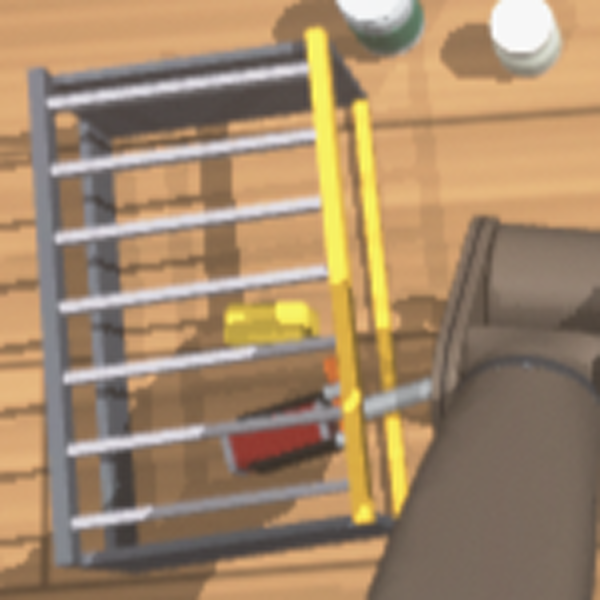

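View pics/w9.png

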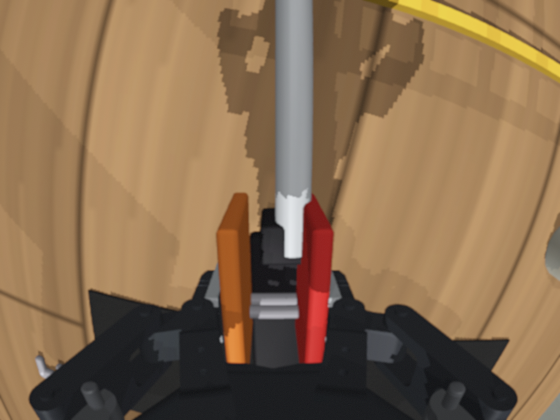

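Request:
jog_arm(
  commands=[
    [0,0,0,0,0.004,0,30],
    [0,0,0,0,0.012,0,30],
    [0,0,0,0,0.025,0,30],
    [0,0,0,0,0.042,0,30],
    [0,0,0,0,0.06,0,30],
    [0,0,0,0,0.08,0,30],
    [0,0,0,0,0.1,0,30],
    [0,0,0,0,0.12,0,30],
    [0,0,0,0,0.138,0,30],
    [0,0,0,0,0.152,0,30],
    [0,0,0,0,0.161,0,30],
    [0,0,0,0,0.165,0,30],
    [0,0,0,0,0.165,0,30],
  ],
)

```text
time_s: 11.85
position: [0.5109, -0.1321, 0.0802]
ee_rot: [-0.0, 0.994, 0.112, 0.0]
ft_force: [-0.1, -0.1, -4.8]
opening: 0.0388
```

```bash
python3 -c "
from h import *
print(st()[0]['position'],yaw(),st()[0]['ft_force'],st()[0]['opening'])
d=snap('scene','s10');crop(d,180,180,460,380,2.8,'s10c')
rel(.63,-.141,.082,0)"
```

```text
[ 0.51085382 -0.13208504  0.08023512] 12.89255644673739 [-0.11161799 -0.0598664  -4.79098117] 0.03882679697597479
turn z 12.9 shift [0.1143, 0.0362, -0.0019]
```

View pics/s10c.png

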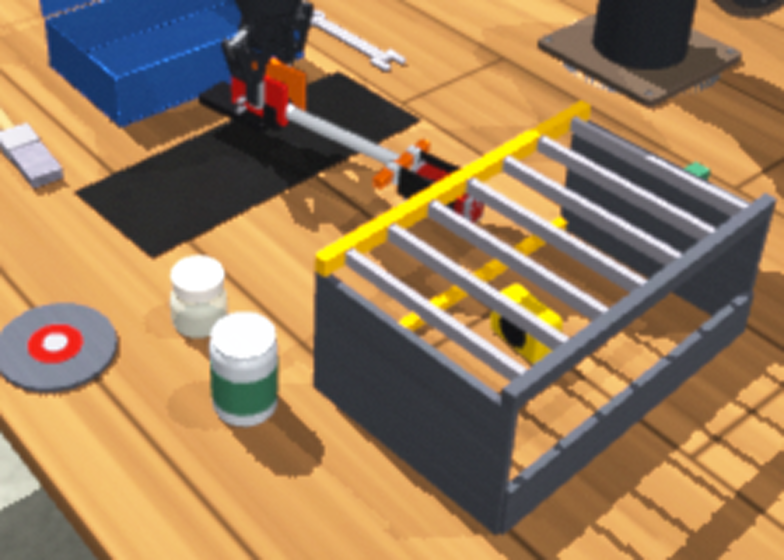

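Request:
jog_arm(
  commands=[
    [0,0,1,0.005,0.002,0,30],
    [0,0,3,0.015,0.006,0,30],
    [0,0,5,0.03,0.012,0,30],
    [0,0,7,0.046,0.018,0,30],
    [0,0,9,0.062,0.024,0,30],
    [0,0,11,0.08,0.03,0,30],
    [0,0,12,0.096,0.034,0,30],
    [0,0,13,0.108,0.036,0,30],
    [0,0,13,0.114,0.036,0,30],
    [0,0,13,0.114,0.036,0.01,30],
    [0,0,13,0.114,0.036,0.02,30],
    [0,0,13,0.114,0.036,0.026,30],
    [0,0,13,0.114,0.036,0.026,30],
    [0,0,13,0.114,0.036,0.026,30],
  ],
)

```text
time_s: 13.07
position: [0.6286, -0.1406, 0.0531]
ee_rot: [-0.0, 1.0, -0.0, -0.001]
ft_force: [-0.3, -0.4, -5.6]
opening: 0.0386
```

```bash
python3 -c "
from h import *
print(st()[0]['position'],yaw(),st()[0]['ft_force'],st()[0]['opening'])
d=snap('scene','s11');crop(d,180,180,460,380,2.8,'s11c')
d=snap('top');crop(d,95,135,325,295,3.4,'t11c')"
```

```text
[ 0.62861279 -0.14058455  0.05306742] -0.050494139307200654 [-0.34546139 -0.38349305 -5.60809486] 0.038618392947230844
```

View pics/s11c.png

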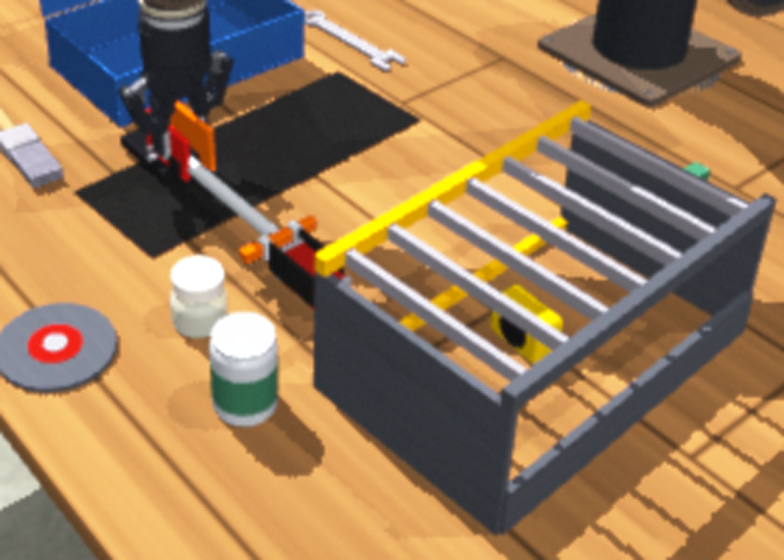

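View pics/t11c.png

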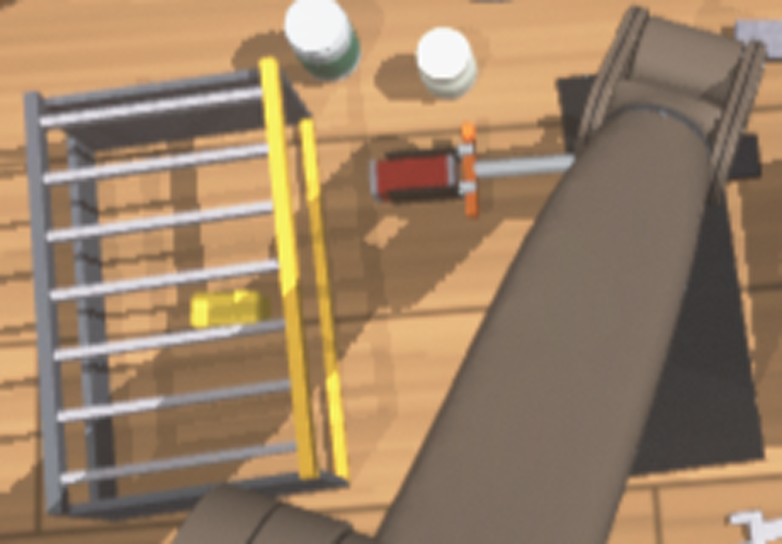

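Request:
jog_arm(
  commands=[
    [0,0,0,0,0,0.002,30],
    [0,0,0,0,0,0.002,44],
    [0,0,0,0,0,0.002,47],
    [0,0,0,0,0,0.002,50],
    [0,0,0,0,0,0.002,54],
    [0,0,0,0,0,0.002,58],
    [0,0,0,0,0,0.002,62],
    [0,0,0,0,0,0.002,62],
    [0,0,0,0,0,0.002,62],
    [0,0,0,0,0,0.002,62],
  ],
)

```text
time_s: 14.0
position: [0.6299, -0.1409, 0.0524]
ee_rot: [-0.0, 1.0, -0.0, 0.0]
ft_force: [0.7, -0.0, -3.9]
opening: 0.053
```

```bash
python3 -c "
from h import *
print(st()[0]['position'],yaw(),st()[0]['ft_force'],st()[0]['opening'])
d=snap('scene','s12');crop(d,180,180,460,380,2.8,'s12c')
d=snap('top');crop(d,95,135,325,295,3.4,'t12c')"
```

```text
[ 0.62993885 -0.14086118  0.0523685 ] -0.04510386793799571 [ 0.65378071 -0.01622031 -3.904379  ] 0.05299009700533824
```

View pics/s12c.png

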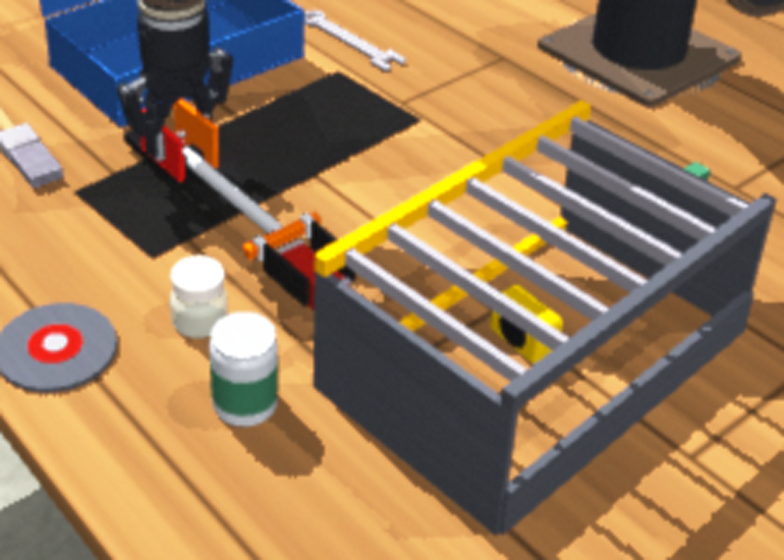

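View pics/t12c.png

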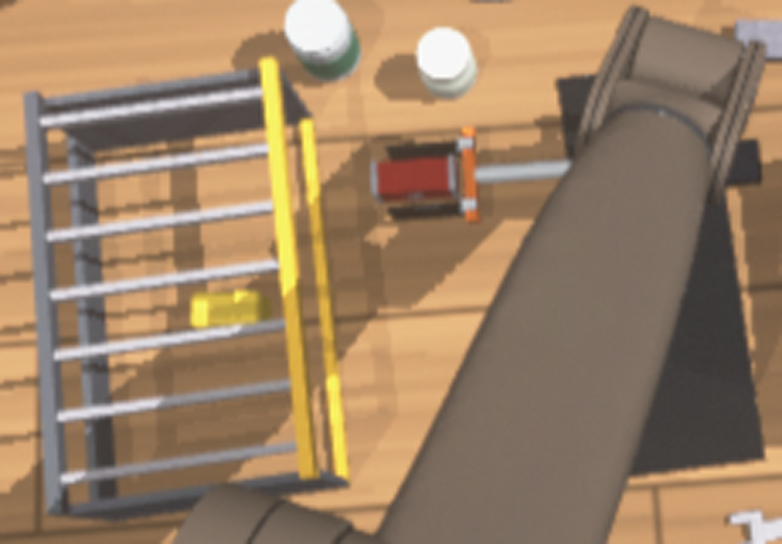

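Request:
jog_arm(
  commands=[
    [0,0,0,0,0,-0.006,62],
    [0,0,0,0,0,-0.02,62],
    [0,0,0,0,0,-0.035,62],
    [0,0,0,0,0,-0.05,62],
    [0,0,0,-0.005,-0.002,-0.06,62],
    [0,0,0,-0.017,-0.005,-0.06,62],
    [0,0,0.5,-0.032,-0.008,-0.06,62],
    [0,0,0.5,-0.048,-0.011,-0.06,62],
    [0,0,1,-0.066,-0.014,-0.06,62],
    [0,0,1,-0.084,-0.018,-0.06,62],
    [0,0,1,-0.1,-0.021,-0.06,62],
    [0,0,1,-0.113,-0.024,-0.06,62],
    [0,0,1,-0.12,-0.024,-0.05,62],
    [0,0,1,-0.122,-0.024,-0.035,62],
    [0,0,1,-0.122,-0.024,-0.018,62],
    [0,0,1,-0.122,-0.024,-0.002,62],
    [0,0,1,-0.122,-0.024,0.006,62],
    [0,0,1,-0.122,-0.024,0.006,62],
  ],
)

```text
time_s: 15.6
position: [0.5078, -0.1169, 0.0459]
ee_rot: [-0.0, 1.0, -0.009, -0.0]
ft_force: [0.1, 0.4, -3.3]
opening: 0.053
```

```bash
python3 -c "
from h import *
print(st()[0]['position'],yaw(),st()[0]['ft_force'],st()[0]['opening'])
d=snap('scene','s13');crop(d,180,180,460,380,2.8,'s13c')
d=snap('top');crop(d,95,135,325,295,3.4,'t13c')"
```

```text
[ 0.50782366 -0.11693597  0.04591817] -1.0482381631601383 [ 0.13527833  0.44388945 -3.31063412] 0.05295887493596701
```

View pics/s13c.png

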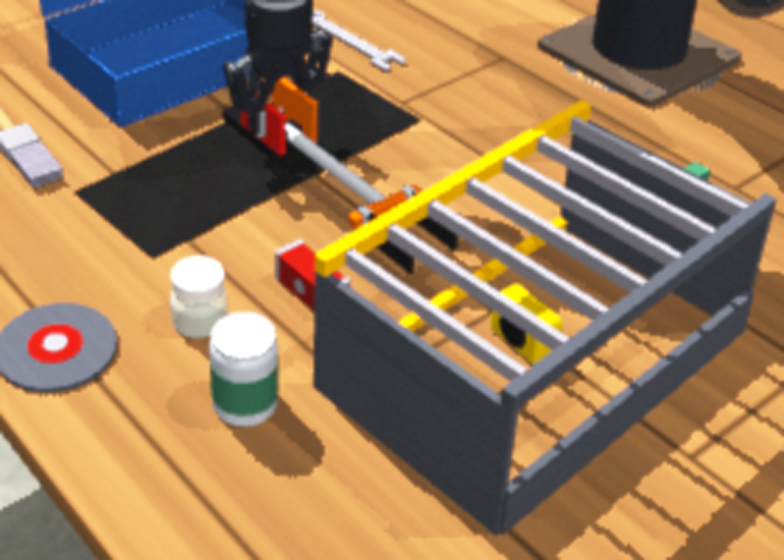

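View pics/t13c.png

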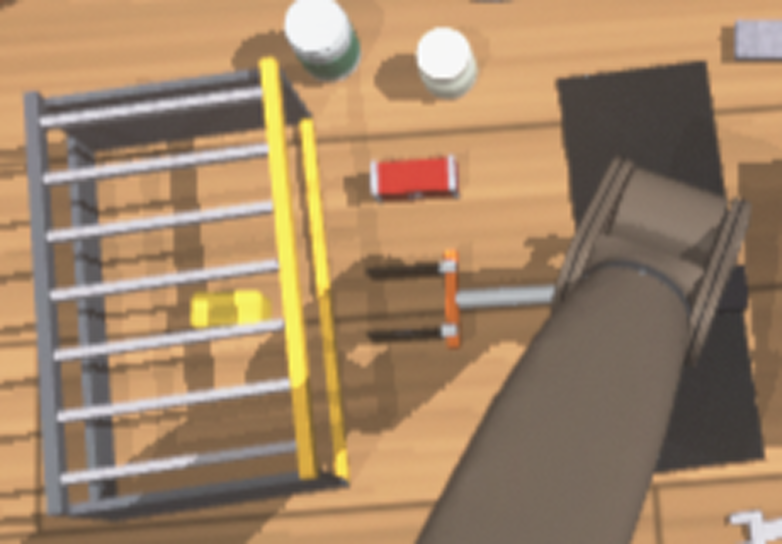

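Request:
jog_arm(
  commands=[
    [0,0,0,0,0,-0.005,62],
    [0,0,0,0,0,-0.013,62],
    [0,0,0,0,0,-0.014,62],
    [0,0,0,0,0,-0.014,62],
  ],
)

```text
time_s: 16.03
position: [0.509, -0.1172, 0.0619]
ee_rot: [0.001, 1.0, -0.009, 0.002]
ft_force: [0.9, 0.7, -2.7]
opening: 0.0531
```

```bash
python3 -c "
from h import *
print(st()[0]['position'],yaw(),st()[0]['ft_force'],st()[0]['moment'],st()[0]['opening'])
d=snap('top');crop(d,95,195,245,265,5.3,'t14c')
d=snap('scene');crop(d,230,190,460,340,3.4,'s14c')
"
```

```text
[ 0.50902632 -0.11724111  0.06194984] -1.0388701326653955 [ 0.90718523  0.73937732 -2.65072109] [ 0.0109806   0.03262156 -0.01750675] 0.05306134998817
```

View pics/t14c.png

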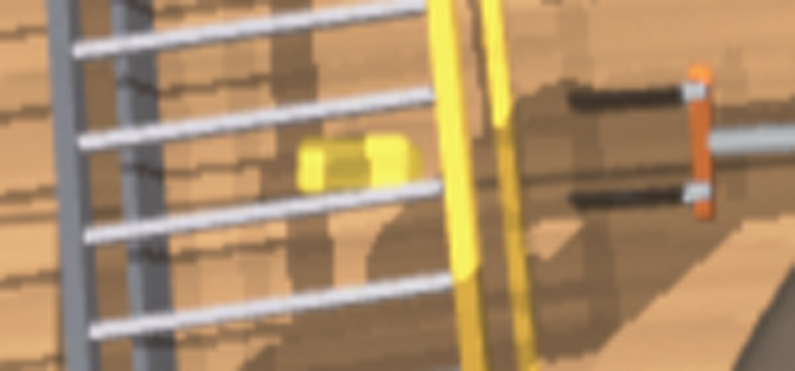

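View pics/s14c.png

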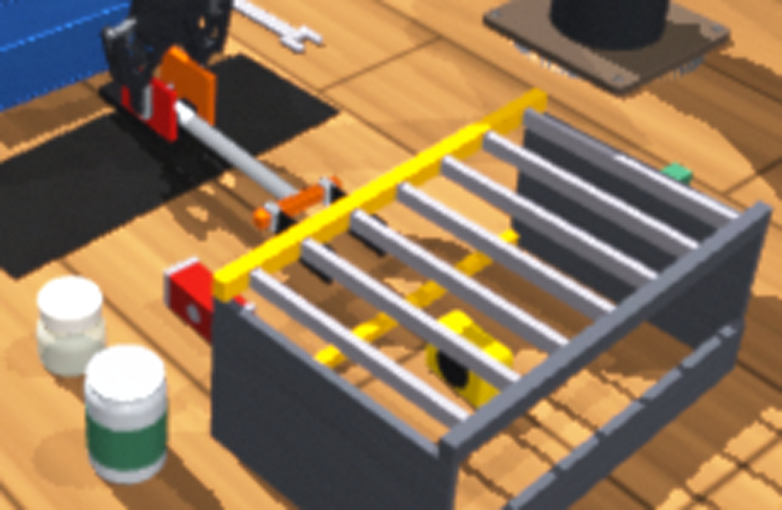

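```bash
python3 -c "
from h import *
d=snap('top')
g=lambda u,v,z:onz(d,95+u/5.3-.4,195+v/5.3-.4,z,'top').round(4)
print('cross',g(700,68,.056),g(706,217,.056))
print('tips',g(571,99,.059),g(573,200,.059))
print('tape top',g(300,141,.046),g(412,137,.046),'bot',g(300,190,.046),g(415,187,.046))
s=snap('scene','s14')
"
```

```text
cross [0.5561 0.0747 0.056 ] [0.4664 0.0758 0.056 ]
tips [0.5426 0.1514 0.059 ] [0.482  0.1526 0.059 ]
tape top [0.5325 0.3153 0.046 ] [0.5298 0.2488 0.046 ] bot [0.5029 0.3157 0.046 ] [0.4994 0.2477 0.046 ]
```

Request:
jog_arm(
  commands=[
    [0,0,0,-0.001,-0.006,0.001,62],
    [0,0,0,-0.002,-0.018,0.002,62],
    [0,0,0,-0.002,-0.034,0.002,62],
    [0,0,0,-0.002,-0.05,0.002,62],
    [0,0,0,-0.002,-0.066,0.002,62],
    [0,0,0,-0.002,-0.08,0.002,62],
    [0,0,0,-0.002,-0.088,0.002,62],
    [0,0,0,-0.002,-0.09,0.002,62],
    [0,0,0,-0.002,-0.09,0.002,62],
  ],
)

```text
time_s: 16.98
position: [0.5073, -0.0259, 0.0581]
ee_rot: [0.0, 1.0, -0.008, -0.0]
ft_force: [0.2, -0.6, -2.8]
opening: 0.0524
```

```bash
python3 -c "
from h import *
print(st()[0]['position'],yaw(),st()[0]['ft_force'],st()[0]['moment'],st()[0]['opening'])
d=snap('top');crop(d,95,195,245,265,5.3,'t15c')
"
```

```text
[ 0.50727768 -0.02594147  0.05809941] -0.9553353264592801 [ 0.22713157 -0.57743264 -2.84091394] [-0.12947563  0.03702543  0.04618567] 0.052402827449458234
```

View pics/t15c.png

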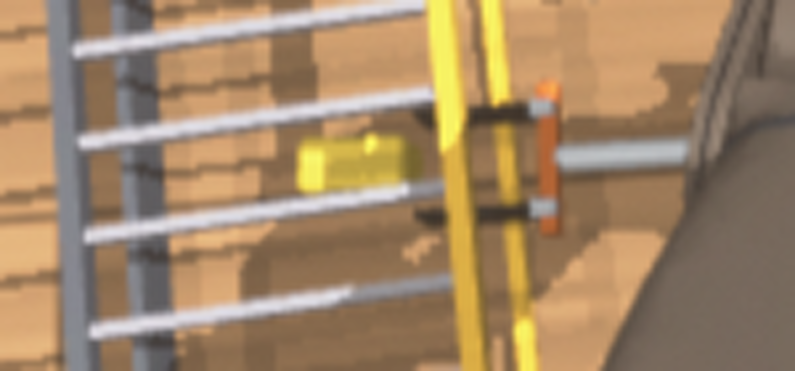

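Request:
jog_arm(
  commands=[
    [0,0,0,0,-0.006,0,62],
    [0,0,0,0,-0.016,0,62],
    [0,0,0,0,-0.028,0,62],
    [0,0,0,0,-0.042,0,62],
    [0,0,0,0,-0.056,0,62],
    [0,0,0,0,-0.066,0,62],
    [0,0,0,0,-0.07,0,62],
    [0,0,0,0,-0.07,0.004,62],
    [0,0,0,0,-0.07,0.007,62],
    [0,0,0,0,-0.07,0.007,62],
    [0,0,0,0,-0.07,0.007,62],
  ],
)

```text
time_s: 17.95
position: [0.5085, 0.0428, 0.0508]
ee_rot: [0.0, 1.0, -0.009, -0.001]
ft_force: [0.5, -0.0, -3.7]
opening: 0.0532
```

```bash
python3 -c "
from h import *
print(st()[0]['position'],yaw(),st()[0]['ft_force'],st()[0]['moment'],st()[0]['opening'])
d=snap('top');crop(d,95,195,245,265,5.3,'t16c')
d=snap('scene');crop(d,280,210,460,350,4,'s16c')
"
```

```text
[0.50852118 0.04275562 0.05083728] -1.0855707998053183 [ 0.50086047 -0.04042366 -3.65137798] [-0.04008678  0.00912947 -0.03469993] 0.053192675799208375
```

View pics/t16c.png

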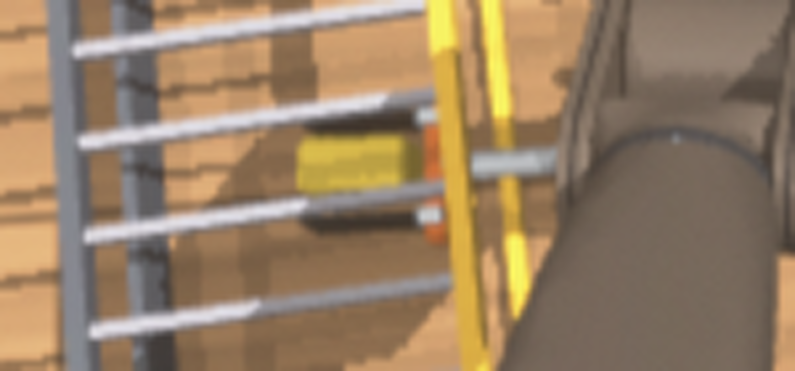

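View pics/s16c.png

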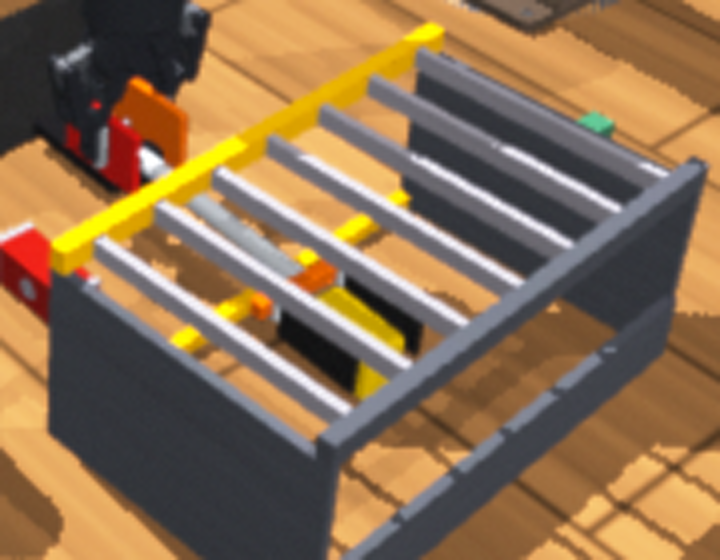

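Tape lies between the pads. Close, then lift.

Request:
jog_arm(
  commands=[
    [0,0,0,0,0,0,59],
    [0,0,0,0,0,0,56],
    [0,0,0,0,0,0,53],
    [0,0,0,0,0,0,50],
    [0,0,0,0,0,0,46],
    [0,0,0,0,0,0,42],
    [0,0,0,0,0,0,38],
    [0,0,0,0,0,0,30],
    [0,0,0,0,0,0,30],
    [0,0,0,0,0,0,30],
    [0,0,0,0,0,0,30],
    [0,0,0,0,0,-0.003,30],
    [0,0,0,0,0,-0.008,30],
    [0,0,0,0,0,-0.014,30],
    [0,0,0,0,0,-0.02,30],
    [0,0,0,0,0,-0.026,30],
    [0,0,0,0,0,-0.03,30],
    [0,0,0,0,0,-0.03,30],
  ],
)

```text
time_s: 19.55
position: [0.5099, 0.0431, 0.0829]
ee_rot: [0.0, 1.0, -0.009, 0.002]
ft_force: [0.7, 0.6, -4.7]
opening: 0.0398
```

```bash
python3 -c "
from h import *
print(st()[0]['position'],yaw(),st()[0]['ft_force'],st()[0]['moment'],st()[0]['opening'])
d=snap('top');crop(d,95,195,245,265,5.3,'t17c')
d=snap('scene');crop(d,280,210,460,350,4,'s17c')
"
```

```text
[0.50987382 0.0431072  0.08286622] -1.0484510085574126 [ 0.74642692  0.60031636 -4.68999795] [-0.20926541 -0.02473582 -0.02191598] 0.03980089487511633
```

View pics/t17c.png

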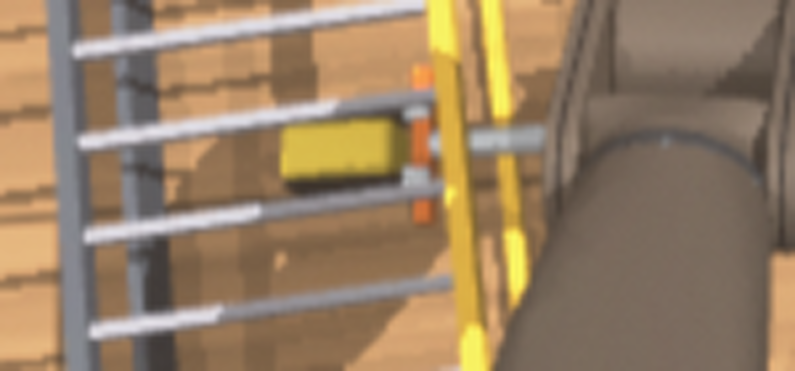

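View pics/s17c.png

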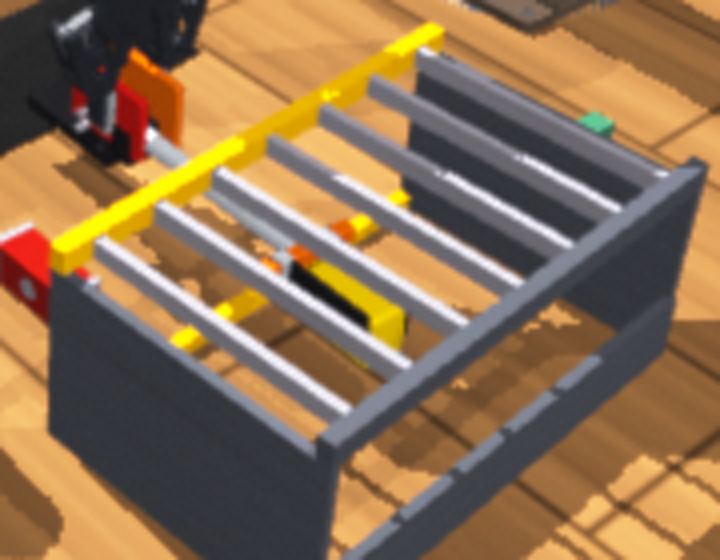

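Request:
jog_arm(
  commands=[
    [0,0,0,0,0.004,0,30],
    [0,0,0,0,0.012,0,30],
    [0,0,0,0,0.025,0,30],
    [0,0,0,0,0.042,0,30],
    [0,0,0,0,0.06,0,30],
    [0,0,0,0,0.08,0,30],
    [0,0,0,0,0.1,0,30],
    [0,0,0,0,0.12,0,30],
    [0,0,0,0,0.14,0,30],
    [0,0,0,0,0.158,0,30],
    [0,0,0,0,0.17,0,30],
    [0,0,0,0,0.178,0,30],
    [0,0,0,0,0.18,0.006,30],
    [0,0,0,0,0.18,0.014,30],
    [0,0,0,0,0.18,0.022,30],
    [0,0,0,0,0.18,0.028,30],
    [0,0,0,0,0.18,0.029,30],
    [0,0,0,0,0.18,0.029,30],
  ],
)

```text
time_s: 21.15
position: [0.5051, -0.1356, 0.0516]
ee_rot: [-0.001, 1.0, -0.009, -0.001]
ft_force: [-1.0, 0.8, -3.0]
opening: 0.0398
```

```bash
python3 -c "
from h import *
print(st()[0]['position'],yaw(),st()[0]['ft_force'],st()[0]['moment'],st()[0]['opening'])
d=snap('scene');crop(d,180,180,460,380,2.8,'s18c')
"
```

```text
[ 0.50506544 -0.13564666  0.05159513] -0.9925881557594817 [-1.04403749  0.81897782 -2.98853184] [0.19278453 0.17598673 0.13446159] 0.03982151704974103
```

View pics/s18c.png

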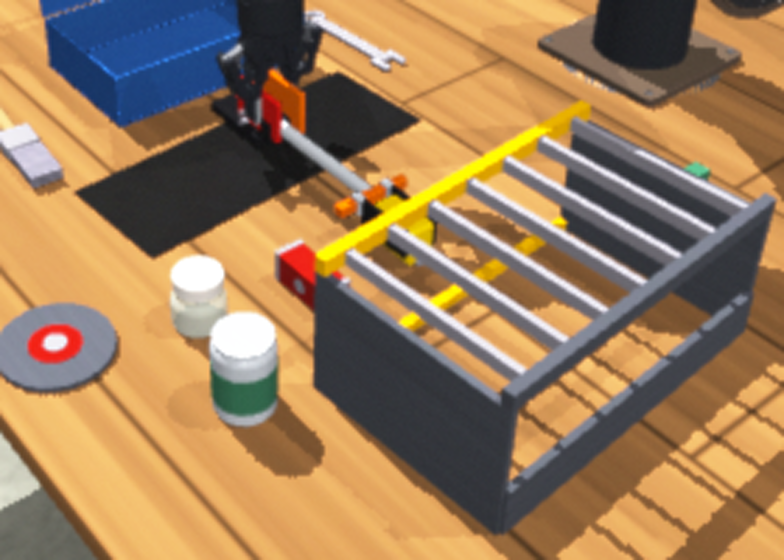

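Tape sits on the table in front of the sill. Release, and lift off.

Request:
jog_arm(
  commands=[
    [0,0,0,0,0,0,44],
    [0,0,0,0,0,0,47],
    [0,0,0,0,0,0,50],
    [0,0,0,0,0,0,54],
    [0,0,0,0,0,0,58],
    [0,0,0,0,0,0,62],
    [0,0,0,0,0,0,62],
    [0,0,0,0,0,0,62],
    [0,0,0,0,0,-0.005,62],
    [0,0,0,0,0,-0.018,62],
    [0,0,0,0,0,-0.035,62],
    [0,0,0,0,0,-0.055,62],
    [0,0,0,0,0,-0.075,62],
    [0,0,0,0,0,-0.095,62],
    [0,0,0,0,0,-0.11,62],
    [0,0,0,0,0,-0.12,62],
    [0,0,0,0,0,-0.12,62],
  ],
)

```text
time_s: 22.62
position: [0.507, -0.1374, 0.1754]
ee_rot: [0.001, 1.0, -0.009, 0.003]
ft_force: [1.2, -0.5, -3.5]
opening: 0.0531
```

```bash
python3 -c "
from h import *
print(st()[0]['position'],yaw(),st()[0]['ft_force'],st()[0]['moment'],st()[0]['opening'])
d=snap('top','t19');d=snap('scene');crop(d,180,180,460,380,2.8,'s19c')
rel(.462,-.118,.18,-87)
"
```

```text
[ 0.50700726 -0.13742686  0.17538434] -1.0419358899208668 [ 1.20893605 -0.51552658 -3.47364171] [ 0.00149184 -0.07634677 -0.00301671] 0.053076552498101816
turn z 86.0 shift [-0.0437, -0.0179, -0.0078]
```

View pics/s19c.png

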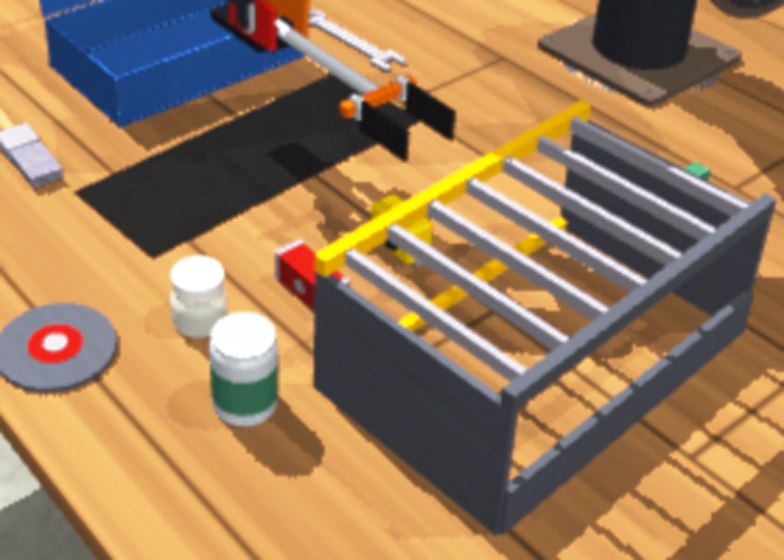

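View pics/t19.png

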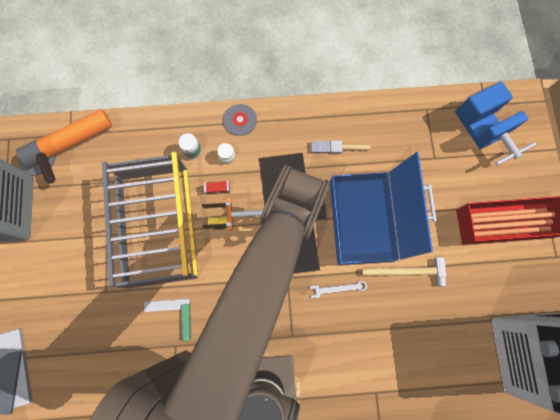

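```bash
python3 -c "
from h import *
rel(.44,-.122,.176,-87.3)
"
```

```text
turn z 86.3 shift [-0.0656, -0.0135, -0.0038]
```

Request:
jog_arm(
  commands=[
    [0,0,2,-0.002,0,0,62],
    [0,0,5,-0.004,-0.001,0,62],
    [0,0,9,-0.008,-0.002,0,62],
    [0,0,14,-0.012,-0.003,0,62],
    [0,0,19.5,-0.016,-0.004,0,62],
    [0,0,25,-0.02,-0.005,0,62],
    [0,0,31,-0.025,-0.006,0,62],
    [0,0,37,-0.03,-0.007,0,62],
    [0,0,43,-0.035,-0.008,0,62],
    [0,0,49,-0.04,-0.009,0,62],
    [0,0,55,-0.045,-0.01,0,62],
    [0,0,61,-0.05,-0.011,0,62],
    [0,0,67,-0.054,-0.012,0,62],
    [0,0,73,-0.058,-0.013,0,62],
    [0,0,78,-0.062,-0.013,0,62],
    [0,0,82,-0.064,-0.013,0,62],
    [0,0,85,-0.065,-0.013,0,62],
    [0,0,86.3,-0.065,-0.013,0,62],
    [0,0,86.3,-0.065,-0.013,0,62],
  ],
)

```text
time_s: 24.3
position: [0.44, -0.1222, 0.1709]
ee_rot: [0.0, 0.723, -0.691, -0.001]
ft_force: [0.1, -0.1, -3.8]
opening: 0.0531
```

```bash
python3 -c "
from h import *
print(st()[0]['position'],yaw(),st()[0]['ft_force'],st()[0]['moment'],st()[0]['opening'])
d=snap('scene','s20')
rel(.44,-.122,.049,-87.3)
"
```

```text
[ 0.44002795 -0.1221805   0.1709337 ] -87.34159884681492 [ 0.14247386 -0.10250734 -3.82082672] [ 0.03125752 -0.05403988 -0.01077551] 0.05314745334472134
turn z 0.0 shift [-0.0003, 0.0002, 0.1222]
```

View pics/s20.png

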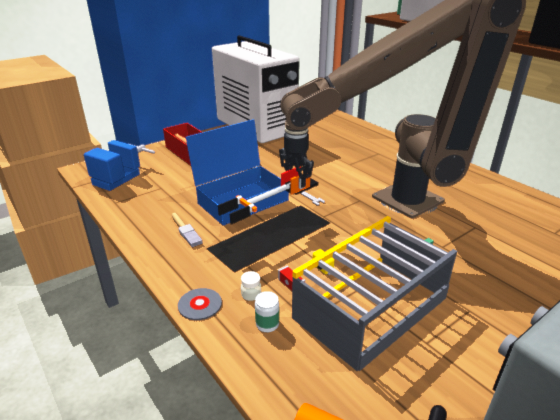

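Request:
jog_arm(
  commands=[
    [0,0,0,0,0,0.01,62],
    [0,0,0,0,0,0.03,62],
    [0,0,0,0,0,0.055,62],
    [0,0,0,0,0,0.08,62],
    [0,0,0,0,0,0.1,62],
    [0,0,0,0,0,0.112,62],
    [0,0,0,0,0,0.117,62],
    [0,0,0,0,0,0.12,62],
    [0,0,0,0,0,0.121,62],
    [0,0,0,0,0,0.121,64],
    [0,0,0,0,0,0.121,67],
    [0,0,0,0,0,0.121,72],
    [0,0,0,0,0,0.121,85],
    [0,0,0,0,0,0.121,100],
    [0,0,0,0,0,0.121,100],
  ],
)

```text
time_s: 25.6
position: [0.4415, -0.123, 0.0522]
ee_rot: [-0.0, 0.723, -0.691, 0.001]
ft_force: [0.4, 0.7, 0.4]
opening: 0.0853
```

```bash
python3 -c "
from h import *
print(st()[0]['position'],yaw(),st()[0]['ft_force'],st()[0]['moment'],st()[0]['opening'])
d=snap('wrist','w21')
"
```

```text
[ 0.44154894 -0.12297253  0.05223145] -87.34116616707915 [0.38617354 0.71334581 0.39219747] [ 0.04956067  0.04457597 -0.00545426] 0.08529461935131734
```

View pics/w21.png

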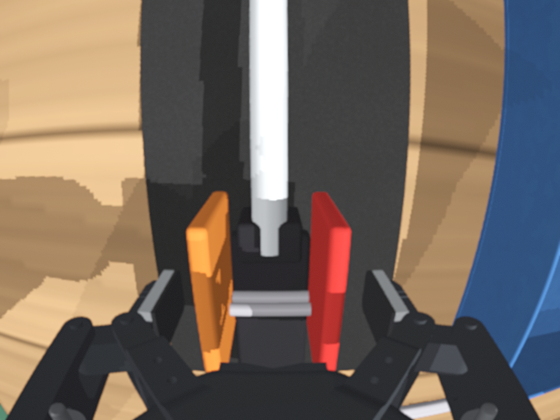

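Reacher rests free on the mat between the open fingers. Lift straight up and look from above.

Request:
jog_arm(
  commands=[
    [0,0,0,0,0,-0.02,100],
    [0,0,0,0,0,-0.05,100],
    [0,0,0,0,0,-0.08,100],
    [0,0,0,0,0,-0.12,100],
    [0,0,0,0,0,-0.16,100],
    [0,0,0,0,0,-0.2,100],
    [0,0,0,0,0,-0.2,100],
  ],
)

```text
time_s: 26.23
position: [0.4447, -0.1246, 0.2615]
ee_rot: [-0.002, 0.723, -0.69, 0.009]
ft_force: [1.1, -0.4, 0.4]
opening: 0.0852
```

```bash
python3 -c "
from h import *
print(st()[0]['position'],yaw(),st()[0]['ft_force'],st()[0]['moment'],st()[0]['opening'])
d=snap('wrist','w22');d=snap('top','t22');crop(d,190,140,330,290,4,'t22c')
"
```

```text
[ 0.44471187 -0.12455412  0.26147019] -87.33285667073376 [ 1.06040515 -0.35932551  0.37910363] [-0.0261957  -0.08549591  0.07610372] 0.08521948401201311
```

View pics/w22.png

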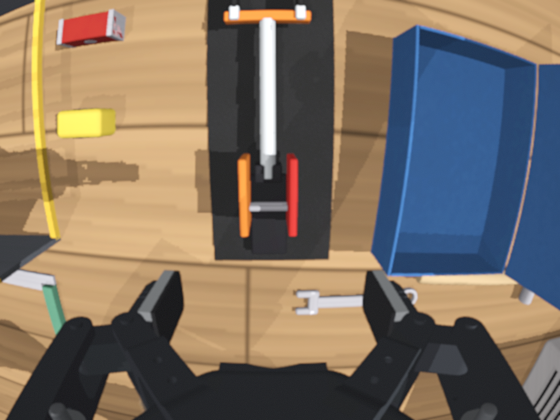

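View pics/t22c.png

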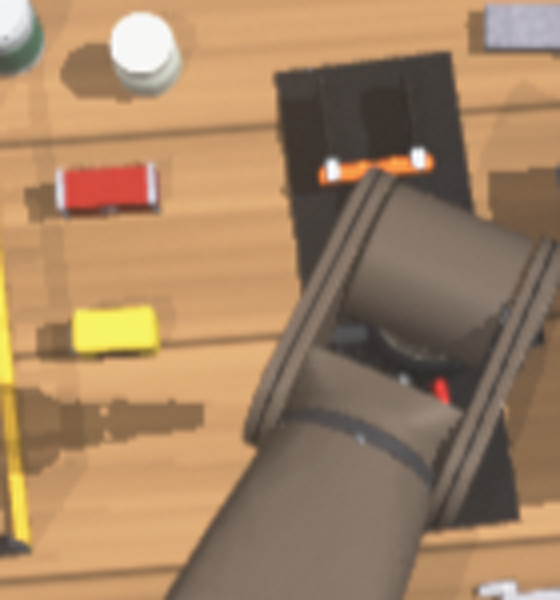

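```bash
python3 -c "
from h import *
d=snap('top')
hsv=cv2.cvtColor(d['color'],cv2.COLOR_BGR2HSV)
for nm,lo,hi,z in [('tape',(20,130,110),(35,255,255),.046),('mag',(0,150,80),(8,255,255),.036)]:
    m=cv2.inRange(hsv,np.array(lo),np.array(hi));k=np.zeros_like(m);k[175:235,200:235]=255;m&=k
    c=max(cv2.findContours(m,0,1)[0],key=cv2.contourArea);r=cv2.minAreaRect(c);b=cv2.boxPoints(r)
    print(nm,r,onz(d,*r[0],z,'top').round(4),[onz(d,*p,z,'top')[:2].round(4).tolist() for p in b])
"
```

```text
tape ((218.50003051757812, 222.50001525878906), (12.239496231079102, 21.419118881225586), 86.18592071533203) [0.5119 0.104  0.046 ] [[0.5319, 0.1381], [0.5313, 0.0705], [0.4919, 0.0701], [0.4926, 0.1372]]
mag ((216.0, 187.0), (10.0, 18.0), 90.0) [0.6313 0.1078 0.036 ] [[0.6504, 0.1362], [0.6459, 0.0779], [0.6124, 0.0796], [0.6169, 0.1376]]
```

```bash
python3 -c "
from h import *
rel(.5145,.104,.12,0)
"
```

```text
turn z -87.3 shift [-0.2229, -0.0842, 0.1315]
```

Request:
jog_arm(
  commands=[
    [0,0,-7,-0.03,-0.01,0,100],
    [0,0,-14,-0.06,-0.02,0.01,100],
    [0,0,-21,-0.09,-0.03,0.02,100],
    [0,0,-28,-0.12,-0.04,0.03,100],
    [0,0,-35,-0.15,-0.05,0.04,100],
    [0,0,-42,-0.18,-0.065,0.05,100],
    [0,0,-49,-0.21,-0.08,0.06,100],
    [0,0,-56,-0.223,-0.084,0.07,100],
    [0,0,-63,-0.223,-0.084,0.08,100],
    [0,0,-70,-0.223,-0.084,0.09,100],
    [0,0,-77,-0.223,-0.084,0.1,100],
    [0,0,-84,-0.223,-0.084,0.11,100],
    [0,0,-87.3,-0.223,-0.084,0.125,100],
    [0,0,-87.3,-0.223,-0.084,0.13,100],
    [0,0,-87.3,-0.223,-0.084,0.13,100],
  ],
)

```text
time_s: 27.63
position: [0.5116, 0.104, 0.1175]
ee_rot: [0.0, 1.0, -0.001, -0.004]
ft_force: [-0.9, -0.2, 0.2]
opening: 0.0854
```

```bash
python3 -c "
from h import *
print(st()[0]['position'],yaw());rel(.5145,.104,.03,0)
snap('wrist','w23')
"
```

```text
[0.51160071 0.1040209  0.1175024 ] -0.14595026680838932
turn z -0.1 shift [0.0029, 0.0, 0.0875]
```

View pics/w23.png

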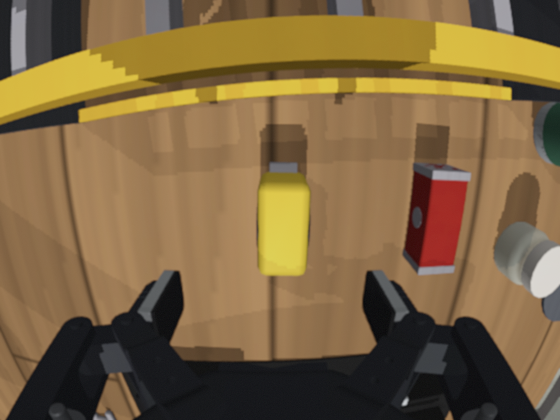

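```bash
python3 -c "
from h import *
d=snap('wrist')
for p in [(262,175),(306,175),(260,272),(308,272)]: print(onz(d,*p,.046,'wrist').round(4))
for p in [(416,178),(468,180),(408,268),(454,265)]: print('m',onz(d,*p,.036,'wrist').round(4))
"
```

```text
[0.5064 0.1436 0.046 ]
[0.5338 0.1437 0.046 ]
[0.5042 0.0763 0.046 ]
[0.5374 0.0761 0.046 ]
m [0.6129 0.1413 0.036 ]
m [0.6579 0.1414 0.036 ]
m [0.6165 0.0716 0.036 ]
m [0.6588 0.0718 0.036 ]
```

Request:
jog_arm(
  commands=[
    [0,0,0,0.005,-0.003,0.02,100],
    [0,0,0,0.005,-0.003,0.045,100],
    [0,0,0,0.005,-0.003,0.07,100],
    [0,0,0,0.005,-0.003,0.083,100],
    [0,0,0,0.005,-0.003,0.087,100],
    [0,0,0,0.005,-0.003,0.087,100],
    [0,0,0,0.005,-0.003,0.087,60],
    [0,0,0,0.005,-0.003,0.087,40],
    [0,0,0,0.005,-0.003,0.087,25],
    [0,0,0,0.005,-0.003,0.087,20],
    [0,0,0,0.005,-0.003,0.087,20],
    [0,0,0,0.005,-0.003,0.087,20],
    [0,0,0,0.005,-0.003,0.087,20],
    [0,0,0,0.005,-0.003,0.07,20],
    [0,0,0,0.005,-0.003,0.04,20],
    [0,0,0,0.005,-0.003,0,20],
    [0,0,0,0.005,-0.003,-0.04,20],
    [0,0,0,0.005,-0.003,-0.06,20],
    [0,0,0,0.005,-0.003,-0.06,20],
  ],
)

```text
time_s: 29.32
position: [0.5226, 0.1072, 0.1876]
ee_rot: [-0.0, 1.0, -0.0, 0.006]
ft_force: [1.0, 0.3, -0.3]
opening: 0.0335
```

```bash
python3 -c "
from h import *
print(st()[0]['position'],yaw(),st()[0]['opening'],st()[0]['ft_force']);rel(.44,-.335,.18,-4);
snap('wrist','w24')
d=snap('top');t=lambda u,v,z:onz(d,u,v,z,'top').round(4)
print('box',[t(*p,.07) for p in [(331,176),(334,262),(388,172),(397,259)]])
"
```

```text
[0.52260871 0.10720005 0.18755147] -0.0370698306867772 0.03348596352608685 [ 0.95505923  0.31759021 -0.28861556]
turn z 4.0 shift [-0.0823, 0.4423, 0.0076]
box [array([ 0.6291, -0.2616,  0.07  ]), array([ 0.3582, -0.242 ,  0.07  ]), array([ 0.6282, -0.4434,  0.07  ]), array([ 0.3523, -0.4335,  0.07  ])]
```

View pics/w24.png

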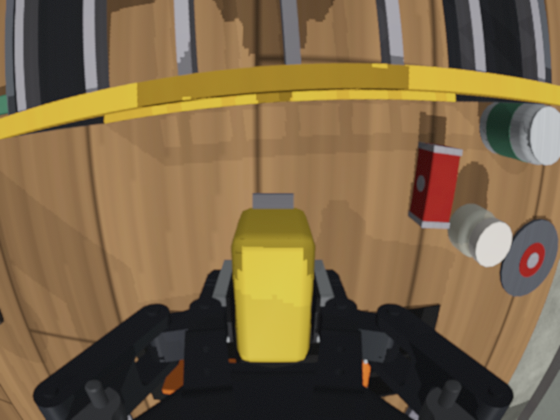

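Request:
jog_arm(
  commands=[
    [0,0,1,-0.008,0.04,0,20],
    [0,0,2,-0.016,0.08,0,20],
    [0,0,3,-0.024,0.12,0,20],
    [0,0,4,-0.032,0.16,0,20],
    [0,0,4,-0.04,0.2,0,20],
    [0,0,4,-0.048,0.24,0,20],
    [0,0,4,-0.056,0.28,0,20],
    [0,0,4,-0.064,0.32,0,20],
    [0,0,4,-0.07,0.36,0,20],
    [0,0,4,-0.076,0.4,0,20],
    [0,0,4,-0.082,0.43,0,20],
    [0,0,4,-0.082,0.442,0,20],
    [0,0,4,-0.082,0.442,0,20],
    [0,0,4,-0.082,0.442,0.02,20],
  ],
)

```text
time_s: 30.58
position: [0.4382, -0.336, 0.163]
ee_rot: [0.001, 0.999, -0.036, 0.002]
ft_force: [1.0, -0.0, -0.6]
opening: 0.033
```

```bash
python3 -c "
from h import *
print(st()[0]['position'],yaw(),st()[0]['opening'],st()[0]['ft_force']);rel(.44,-.335,.045,-4);
snap('wrist','w25')
"
```

```text
[ 0.43816276 -0.33597566  0.16298645] -4.1214895000189085 0.03300634620550389 [ 0.95764397 -0.04319627 -0.61969305]
turn z -0.1 shift [0.0018, -0.0011, 0.118]
```

View pics/w25.png

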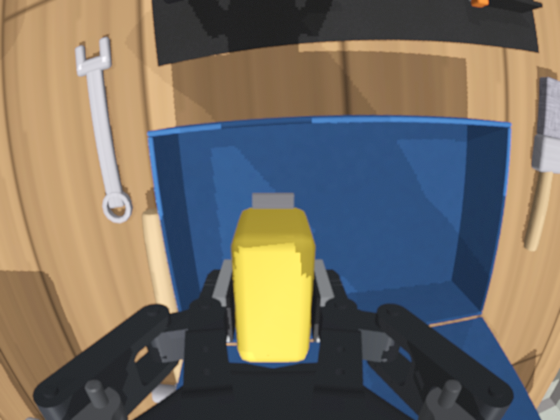

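Request:
jog_arm(
  commands=[
    [0,0,0,0.003,-0.01,0.02,20],
    [0,0,0,0.003,-0.01,0.045,20],
    [0,0,0,0.003,-0.01,0.075,20],
    [0,0,0,0.003,-0.01,0.1,20],
    [0,0,0,0.003,-0.01,0.113,20],
    [0,0,0,0.003,-0.01,0.117,20],
    [0,0,0,0.003,-0.01,0.117,45],
    [0,0,0,0.003,-0.01,0.117,60],
    [0,0,0,0.003,-0.01,0.117,60],
    [0,0,0,0.003,-0.01,0.117,60],
    [0,0,0,0.003,-0.01,0.09,60],
    [0,0,0,0.003,-0.01,0.05,60],
    [0,0,0,0.003,-0.01,0.01,60],
    [0,0,0,0.003,-0.01,-0.03,60],
    [0,0,0,0.003,-0.01,-0.05,80],
    [0,0,0,0.003,-0.01,-0.05,100],
  ],
)

```text
time_s: 31.97
position: [0.4434, -0.328, 0.2202]
ee_rot: [0.005, 0.999, -0.035, 0.005]
ft_force: [-0.0, 0.4, 0.6]
opening: 0.0735
```

```bash
python3 -c "
from h import *
print(st()[0]['position'],yaw(),st()[0]['opening'],st()[0]['ft_force']);rel(.634,.1075,.16,-2);
snap('wrist','w26')
"
```

```text
[ 0.44344024 -0.32796379  0.22020637] -4.044172507227888 0.07353686114645286 [-0.00257511  0.42140665  0.56607807]
turn z -2.0 shift [0.1594, -0.4478, 0.0602]
```

View pics/w26.png

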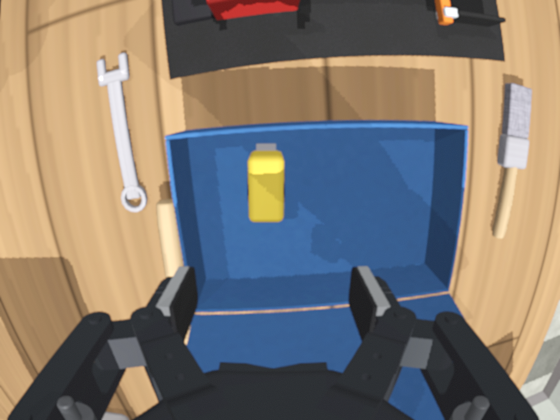

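Request:
jog_arm(
  commands=[
    [0,0,0,0.014,-0.039,0,100],
    [0,0,0,0.028,-0.078,0,100],
    [0,0,0,0.042,-0.117,0,100],
    [0,0,0,0.056,-0.156,0,100],
    [0,0,-1,0.07,-0.195,0,100],
    [0,0,-1,0.084,-0.234,0,100],
    [0,0,-2,0.098,-0.273,0,100],
    [0,0,-2,0.112,-0.312,0.01,100],
    [0,0,-2,0.126,-0.351,0.02,100],
    [0,0,-2,0.14,-0.39,0.03,100],
    [0,0,-2,0.152,-0.43,0.04,100],
    [0,0,-2,0.159,-0.448,0.06,100],
    [0,0,-2,0.159,-0.448,0.08,100],
    [0,0,-2,0.159,-0.448,0.08,100],
    [0,0,-2,0.159,-0.448,0.08,100],
  ],
)

```text
time_s: 33.27
position: [0.629, 0.1106, 0.1285]
ee_rot: [0.0, 1.0, -0.018, -0.003]
ft_force: [0.7, -1.3, 1.1]
opening: 0.0849
```

```bash
python3 -c "
from h import *
print(st()[0]['position'],yaw(),st()[0]['opening'],st()[0]['ft_force']);rel(.634,.1075,.025,-2);
snap('wrist','w27')
"
```

```text
[0.62899364 0.11063272 0.12851807] -2.020965488975942 0.08490892784115481 [ 0.67206841 -1.33009585  1.09986781]
turn z -0.0 shift [0.0051, 0.003, 0.1035]
```

View pics/w27.png

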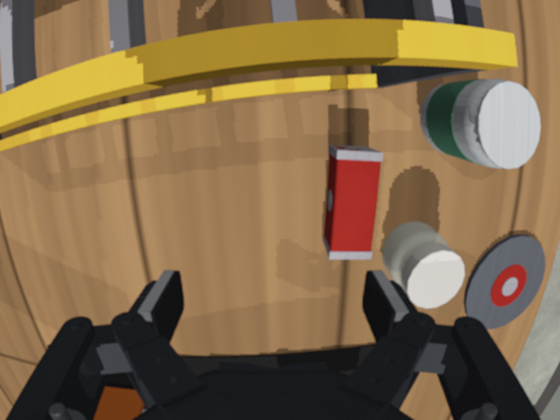

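```bash
python3 -c "
from h import *
d=snap('wrist')
for p in [(332,150),(381,158),(330,255),(372,256)]: print('m',onz(d,*p,.036,'wrist').round(4))
for p in [(438,285)]: print('jar',onz(d,*p,.06,'wrist').round(4))
d=snap('top');crop(d,190,140,330,290,4,'t27c')
d=snap('scene');crop(d,180,180,460,380,2.8,'s27c')
"
```

```text
m [0.6732 0.162  0.036 ]
m [0.7088 0.1562 0.036 ]
m [0.6729 0.0835 0.036 ]
m [0.7063 0.0808 0.036 ]
jar [0.7558 0.0636 0.06  ]
```

View pics/t27c.png

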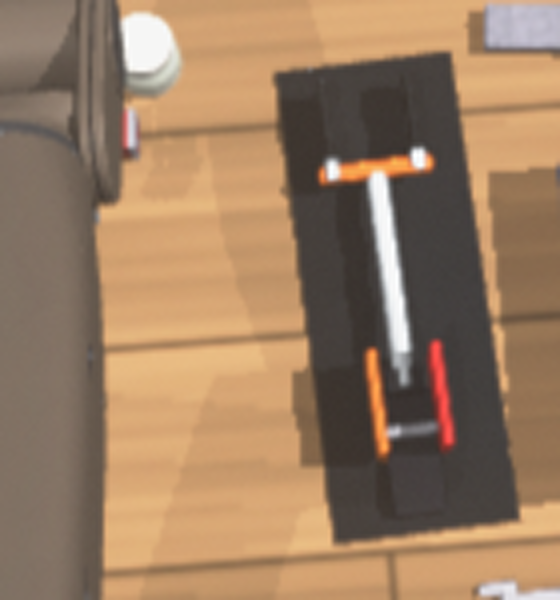

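View pics/s27c.png

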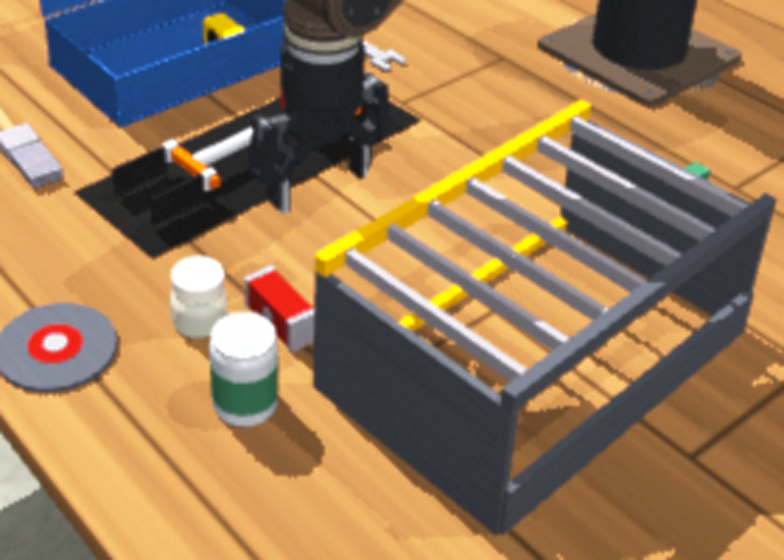

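Request:
jog_arm(
  commands=[
    [0,0,0,0.02,0,0,75],
    [0,0,0,0.04,0,0,75],
    [0,0,0,0.056,0,0,75],
    [0,0,0,0.056,0,0,75],
    [0,0,0,0.056,0,0,75],
  ],
)

```text
time_s: 33.88
position: [0.6876, 0.1077, 0.1326]
ee_rot: [-0.0, 1.0, -0.018, 0.001]
ft_force: [-0.9, 0.2, -0.4]
opening: 0.0641
```

```bash
python3 -c "
from h import *
print(st()[0]['position'],yaw(),st()[0]['opening'])
d=snap('wrist','w28')
"
```

```text
[0.68759409 0.10771158 0.13257668] -2.1164183146022624 0.06405897713857306
```

View pics/w28.png

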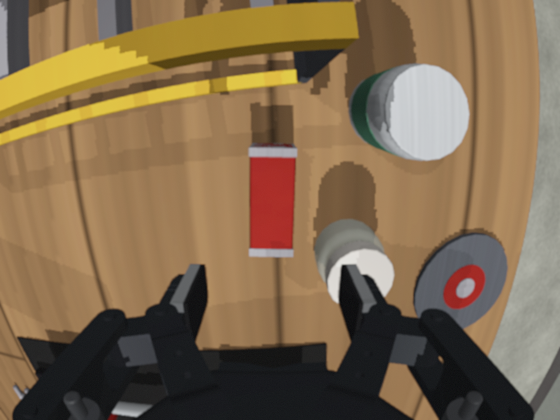

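```bash
python3 -c "
from h import *
d=snap('wrist')
for p in [(249,147),(297,147),(249,256),(294,256)]: print('m',onz(d,*p,.036,'wrist').round(4))
print(onz(d,362,276,.06,'wrist'),onz(d,425,112,.085,'wrist'),st()[1])
"
```

```text
m [0.6733 0.1634 0.036 ]
m [0.7061 0.1622 0.036 ]
m [0.6687 0.0823 0.036 ]
m [0.7026 0.0811 0.036 ]
[0.74960014 0.07407486 0.06      ] [0.77614843 0.18755228 0.085     ] [0.68631414 0.10821502 0.13180511]
```

Request:
jog_arm(
  commands=[
    [0,0,1,0.001,-0.006,0.02,75],
    [0,0,1,0.001,-0.006,0.045,75],
    [0,0,1,0.001,-0.006,0.07,75],
    [0,0,1,0.001,-0.006,0.09,75],
    [0,0,1,0.001,-0.006,0.101,75],
    [0,0,1,0.001,-0.006,0.105,75],
    [0,0,1,0.001,-0.006,0.105,60],
    [0,0,1,0.001,-0.006,0.105,40],
    [0,0,1,0.001,-0.006,0.105,25],
    [0,0,1,0.001,-0.006,0.105,20],
    [0,0,1,0.001,-0.006,0.105,20],
    [0,0,1,0.001,-0.006,0.105,20],
    [0,0,1,0.001,-0.006,0.105,20],
    [0,0,1,0.001,-0.006,0.09,20],
    [0,0,1,0.001,-0.006,0.06,20],
    [0,0,1,0.001,-0.006,0.02,20],
    [0,0,1,0.001,-0.006,-0.02,20],
    [0,0,1,0.001,-0.006,-0.05,20],
    [0,0,1,0.001,-0.006,-0.05,20],
  ],
)

```text
time_s: 35.57
position: [0.6922, 0.1148, 0.192]
ee_rot: [-0.0, 1.0, -0.026, 0.008]
ft_force: [2.7, 0.2, 0.7]
opening: 0.0308
```

```bash
python3 -c "
from h import *
print(st()[0]['position'],yaw(),st()[0]['opening'],st()[0]['ft_force'])
d=snap('wrist','w29');rel(.55,-.332,.185,-4)
"
```

```text
[0.6921647  0.11481642 0.19198013] -3.031703130326837 0.03075181144989676 [2.72337808 0.23965476 0.66255754]
turn z 1.0 shift [-0.1168, 0.4535, 0.003]
```

View pics/w29.png

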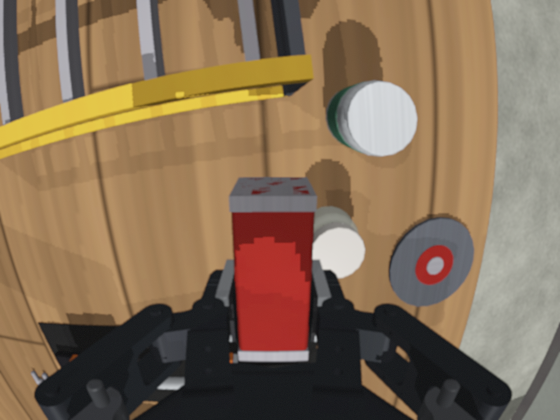

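Request:
jog_arm(
  commands=[
    [0,0,1,-0.01,0.039,0,20],
    [0,0,1,-0.02,0.078,0,20],
    [0,0,1,-0.03,0.117,0,20],
    [0,0,1,-0.04,0.156,0,20],
    [0,0,1,-0.05,0.195,0,20],
    [0,0,1,-0.06,0.234,0,20],
    [0,0,1,-0.07,0.273,0,20],
    [0,0,1,-0.08,0.312,0,20],
    [0,0,1,-0.09,0.351,0,20],
    [0,0,1,-0.1,0.39,0,20],
    [0,0,1,-0.11,0.425,0,20],
    [0,0,1,-0.117,0.453,0,20],
    [0,0,1,-0.117,0.453,0,20],
    [0,0,1,-0.117,0.453,0,20],
  ],
)

```text
time_s: 36.78
position: [0.5456, -0.3323, 0.1793]
ee_rot: [-0.001, 0.999, -0.037, -0.001]
ft_force: [0.2, 0.1, -2.0]
opening: 0.0308
```

```bash
python3 -c "
from h import *
print(st()[0]['position'],yaw(),st()[0]['opening'],st()[0]['ft_force'])
d=snap('wrist','w30');rel(.55,-.332,.041,-4)
"
```

```text
[ 0.54556669 -0.33234523  0.17928358] -4.231367187026565 0.03081794913265101 [ 0.22874679  0.12727291 -1.99002989]
turn z -0.1 shift [0.0039, 0.0006, 0.1385]
```

View pics/w30.png

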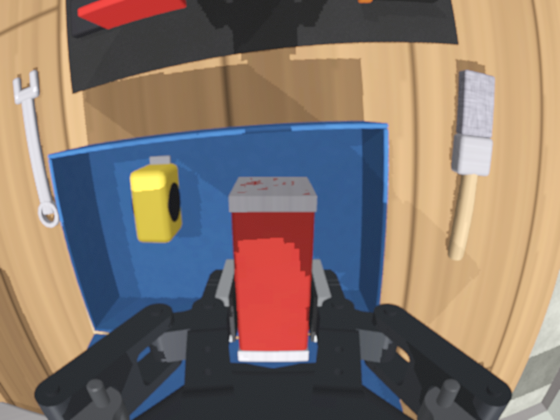

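Request:
jog_arm(
  commands=[
    [0,0,0,0.002,0,0.02,20],
    [0,0,0,0.002,0,0.05,20],
    [0,0,0,0.002,0,0.085,20],
    [0,0,0,0.002,0,0.115,20],
    [0,0,0,0.002,0,0.13,20],
    [0,0,0,0.002,0,0.136,20],
    [0,0,0,0.002,0,0.136,45],
    [0,0,0,0.002,0,0.136,60],
    [0,0,0,0.002,0,0.136,60],
    [0,0,0,0.002,0,0.136,60],
    [0,0,0,0.002,0,0.11,60],
    [0,0,0,0.002,0,0.07,60],
    [0,0,0,0.002,0,0.03,60],
    [0,0,0,0.002,0,-0.01,60],
    [0,0,0,0.002,0,-0.05,60],
    [0,0,0,0.002,0,-0.05,60],
  ],
)

```text
time_s: 38.17
position: [0.5532, -0.335, 0.2453]
ee_rot: [0.007, 0.999, -0.035, 0.009]
ft_force: [-0.3, -0.7, 1.4]
opening: 0.0512
```

```bash
python3 -c "
from h import *
print(st()[0]['position'],yaw(),st()[0]['opening'],st()[0]['ft_force'])
d=snap('wrist','w31');d=snap('scene','s31');crop(d,160,100,340,260,4,'s31c');d=snap('top','t31')
"
```

```text
[ 0.55322408 -0.33502124  0.24526812] -4.032404348563696 0.05122725651502598 [-0.26762128 -0.72332732  1.43593539]
```

View pics/w31.png

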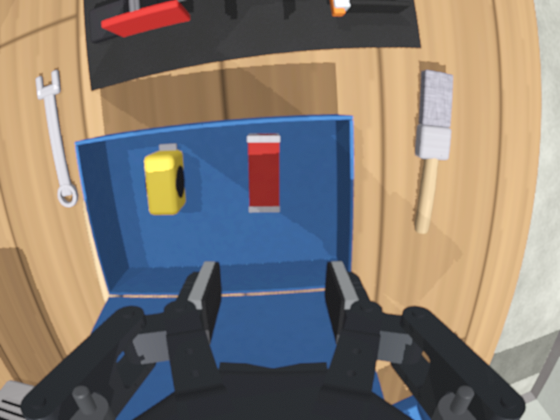

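View pics/s31c.png

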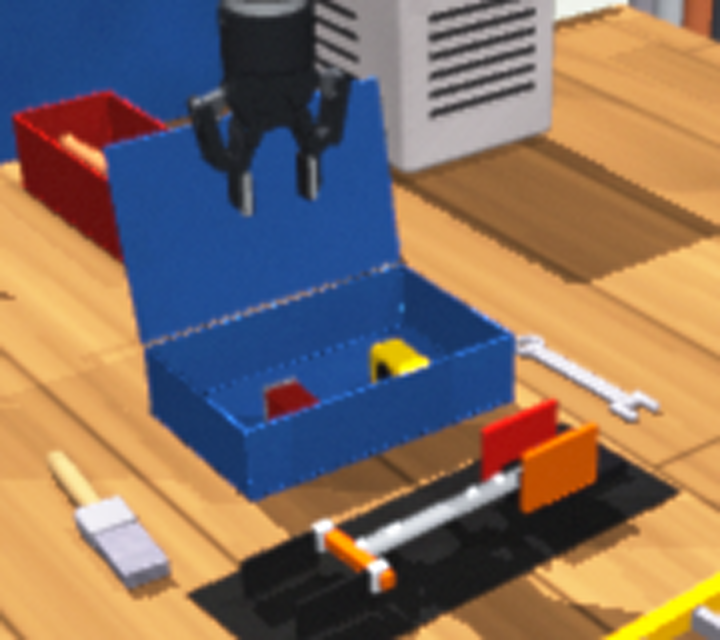

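View pics/t31.png

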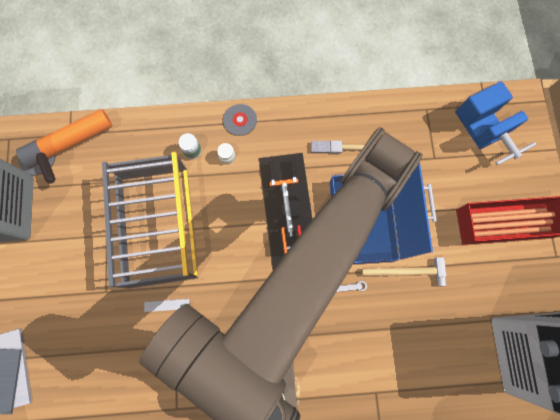

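```bash
python3 - <<'E'
from h import *
d=snap("top")
# initial-image pixels of lid free-edge ends and hinge ends
for px,hp in [((431,248),(.3523,-.4335,.07)),((415,157),(.6282,-.4434,.07))]:
    o,r=ray(d,*px,"top")
    # intersect with plane x = hinge x (approx, hinge dir along x)
    t=(hp[0]-o[0])/r[0]; p=o+t*r if abs(r[0])>.05 else None
    for s in np.linspace(.9,1.4,0): pass
    # closest: distance .18 from hinge pt
    f=lambda t:np.linalg.norm((o+t*r-np.array(hp))[1:])-.18
    ts=np.linspace(.7,1.4,3000);v=np.array([f(t) for t in ts]);k=np.where(np.sign(v[1:])!=np.sign(v[:-1]))[0]
    for i in k:
        q=o+ts[i]*r;print(q.round(4),np.degrees(np.arctan2(q[2]-.07,q[1]-hp[1])))
E
python3 -c "
from h import *
rel(.39,-.57,.3,-4)"
python3 -c "
import cv2;d=cv2.imread('pics/top0.png');cv2.imwrite('pics/lid0.png',cv2.resize(d[140:280,320:450],None,fx=4,fy=4))"
```

```text
[ 0.3602 -0.4742  0.2455] 103.05726504085403
[ 0.3877 -0.581  -0.0331] -145.0398138098822
[ 0.6118 -0.4687  0.2484] 98.05651760138484
turn z -0.1 shift [-0.1416, 0.2491, -0.0688]
```

View pics/lid0.png

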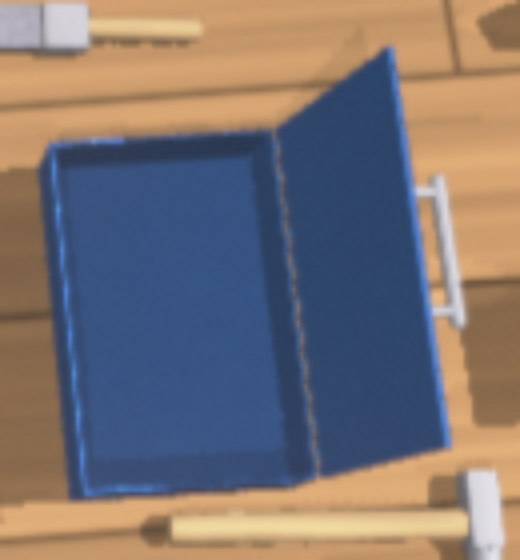

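Request:
jog_arm(
  commands=[
    [0,0,0,0,0,-0.03,40],
    [0,0,0,0,0,-0.06,20],
    [0,0,0,0,0,-0.085,0],
    [0,0,0,-0.025,0.04,-0.085,0],
    [0,0,0,-0.05,0.08,-0.085,0],
    [0,0,0,-0.075,0.115,-0.085,0],
    [0,0,0,-0.1,0.15,-0.085,0],
    [0,0,0,-0.12,0.18,-0.085,0],
    [0,0,0,-0.14,0.215,-0.085,0],
    [0,0,0,-0.142,0.235,-0.085,0],
    [0,0,0,-0.142,0.235,-0.085,0],
    [0,0,0,-0.142,0.235,-0.085,0],
  ],
)

```text
time_s: 39.37
position: [0.3896, -0.5567, 0.3132]
ee_rot: [-0.002, 0.999, -0.037, -0.001]
ft_force: [0.6, 0.8, -0.3]
opening: 0.0
```

Run:
```python
from h import *
s,p,_=st();print(p,yaw(),s['opening'])
snap('wrist','w32');snap('scene','s32')
rel(.39,-.54,.225,-4)
```

```text
[ 0.38964053 -0.55666368  0.31315919] -4.19830902946447 1.9450840633430882e-05
turn z -0.0 shift [-0.0023, -0.015, 0.0894]
```

View pics/w32.png

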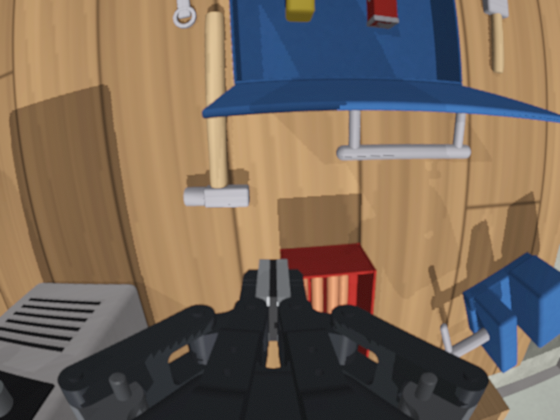

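View pics/s32.png

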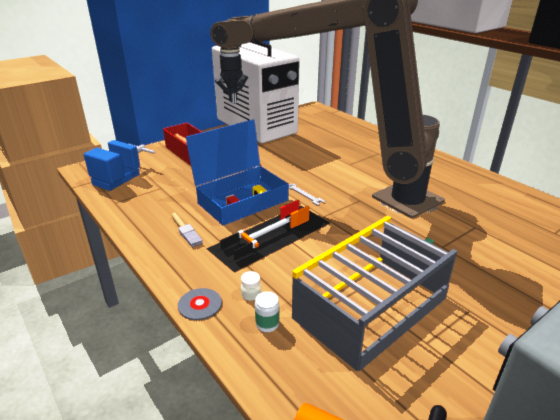

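Request:
jog_arm(
  commands=[
    [0,0,0,-0.012,-0.005,0.03,0],
    [0,0,0,-0.012,-0.012,0.06,0],
    [0,0,0,-0.012,-0.012,0.085,0],
    [0,0,0,-0.012,-0.012,0.085,0],
    [0,0,0,-0.012,-0.012,0.085,0],
  ],
)

```text
time_s: 39.88
position: [0.3804, -0.5412, 0.2295]
ee_rot: [-0.002, 0.999, -0.034, -0.001]
ft_force: [0.1, -0.1, 0.2]
opening: 0.0002
```

Run:
```python
from h import *
s,p,_=st();print(p,yaw(),s['ft_force'])
H=np.array([.490,-.440]);f=np.array([.07,.998]);x=np.array([.998,-.07])
y0=(p[:2]-H)@f;print('y0',y0,'xoff',(p[:2]-H)@x)
for th in [105,100,95,90,85,80,75,70,65,60,55,50,45,40,35,30,25,20,15,10,5,0]:
    t=np.radians(th);c=.155*np.array([np.cos(t),np.sin(t)])+.003*np.array([-np.sin(t),np.cos(t)])
    ty=c[0]-.011;tz=.07+c[1]+.019
    print(th,"ty",round(-(ty-y0),3),"tz",round(-(tz-p[2]),3))
```

```text
[ 0.38044407 -0.54116845  0.22949148] -3.9283462522595385 [ 0.1241342  -0.05796769  0.19226469]
y0 -0.10863502834186253 xoff -0.10225502931496466
105 ty -0.055 tz -0.008
100 ty -0.068 tz -0.012
95 ty -0.081 tz -0.014
90 ty -0.095 tz -0.015
85 ty -0.108 tz -0.014
80 ty -0.122 tz -0.013
75 ty -0.135 tz -0.01
70 ty -0.148 tz -0.006
65 ty -0.16 tz -0.001
60 ty -0.173 tz 0.005
55 ty -0.184 tz 0.012
50 ty -0.195 tz 0.02
45 ty -0.205 tz 0.029
40 ty -0.214 tz 0.039
35 ty -0.223 tz 0.049
30 ty -0.23 tz 0.06
25 ty -0.237 tz 0.072
20 ty -0.242 tz 0.085
15 ty -0.247 tz 0.097
10 ty -0.25 tz 0.111
5 ty -0.252 tz 0.124
0 ty -0.253 tz 0.137
```

Request:
jog_arm(
  commands=[
    [0,0,0,0,-0.025,0,0],
    [0,0,0,0,-0.05,0,0],
    [0,0,0,0,-0.06,-0.004,0],
    [0,0,0,0,-0.068,-0.008,0],
    [0,0,0,0,-0.074,-0.01,0],
    [0,0,0,0,-0.081,-0.012,0],
    [0,0,0,0,-0.088,-0.013,0],
    [0,0,0,0,-0.095,-0.014,0],
    [0,0,0,0,-0.108,-0.014,0],
    [0,0,0,0,-0.122,-0.013,0],
    [0,0,0,0,-0.135,-0.01,0],
    [0,0,0,0,-0.148,-0.006,0],
    [0,0,0,0,-0.148,-0.006,0],
  ],
)

```text
time_s: 40.97
position: [0.3905, -0.3922, 0.2361]
ee_rot: [-0.002, 0.999, -0.034, -0.0]
ft_force: [-0.1, 0.0, -0.0]
opening: -0.0
```

Run:
```python
from h import *
s,p,_=st();print(p,yaw(),s['ft_force'])
snap('wrist','w33');d=snap('scene','s33');crop(d,160,100,340,260,4,'s33c')
```

```text
[ 0.39046963 -0.39220133  0.23610061] -3.9501383290702816 [-0.12934392  0.01232538 -0.02894723]
```

View pics/s33c.png

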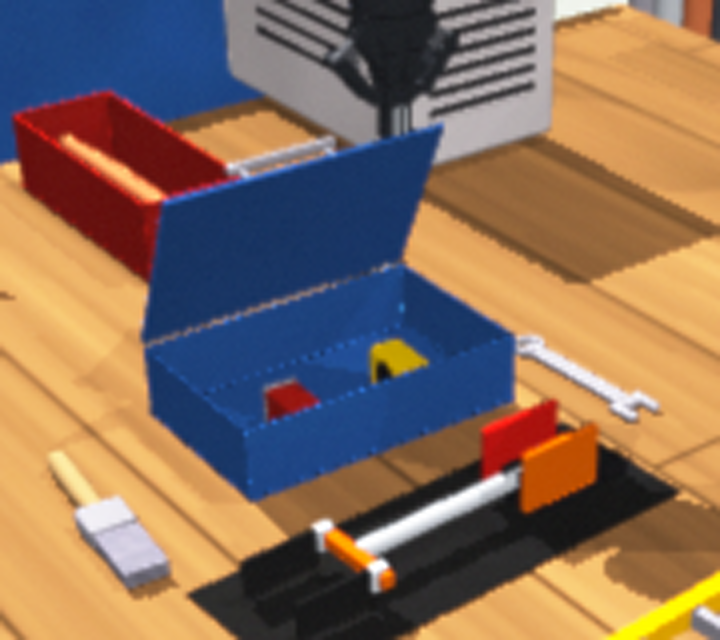

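Request:
jog_arm(
  commands=[
    [0,0,0,0,-0.012,0.005,0],
    [0,0,0,0,-0.025,0.011,0],
    [0,0,0,0,-0.036,0.018,0],
    [0,0,0,0,-0.047,0.026,0],
    [0,0,0,0,-0.057,0.035,0],
    [0,0,0,0,-0.066,0.045,0],
    [0,0,0,0,-0.075,0.055,0],
    [0,0,0,0,-0.082,0.066,0],
    [0,0,0,0,-0.089,0.078,0],
    [0,0,0,0,-0.094,0.091,0],
    [0,0,0,0,-0.099,0.103,0],
    [0,0,0,0,-0.102,0.117,0],
    [0,0,0,0,-0.104,0.127,0],
    [0,0,0,0,-0.105,0.133,0],
    [0,0,0,0,-0.105,0.137,0],
    [0,0,0,0,-0.105,0.14,0],
  ],
)

```text
time_s: 42.4
position: [0.3977, -0.2908, 0.0968]
ee_rot: [-0.0, 0.999, -0.035, -0.0]
ft_force: [-0.1, 0.6, 0.6]
opening: -0.0001
```

Run:
```python
from h import *
s,p,_=st();print(p,yaw(),s['ft_force'])
d=snap('scene','s34');crop(d,160,100,340,260,4,'s34c')
```

```text
[ 0.39766883 -0.2907781   0.09675329] -4.0544125814439615 [-0.12961642  0.58298203  0.55592107]
```

View pics/s34c.png

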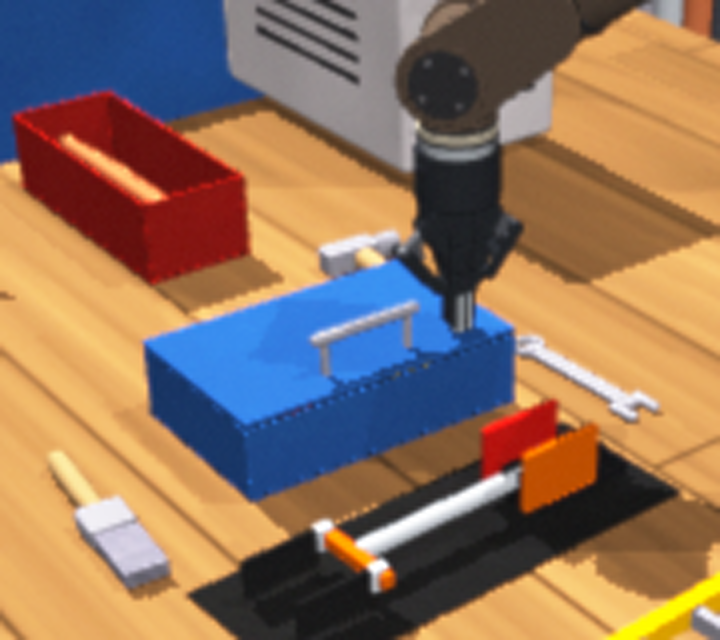

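Request:
jog_arm(
  commands=[
    [0,0,0,0,0,0.001,0],
    [0,0,0,0,0,0.002,0],
    [0,0,0,0,0,0.003,0],
    [0,0,0,0,0,0.004,0],
    [0,0,0,0,0,0.005,0],
    [0,0,0,0,0,0.005,0],
  ],
)

```text
time_s: 42.95
position: [0.3981, -0.2914, 0.0954]
ee_rot: [-0.0, 0.999, -0.035, -0.0]
ft_force: [-5.2, 5.2, 14.8]
opening: -0.0001
```

Request:
jog_arm(
  commands=[
    [0,0,0,0,0,0.005,0],
    [0,0,0,0,0,0,0],
    [0,0,0,0,0,-0.03,0],
    [0,0,0,0,0,-0.06,0],
    [0,0,0,0,0,-0.1,0],
    [0,0,0,0,0,-0.14,0],
    [0,0,0,0,0,-0.18,0],
    [0,0,0,0,0,-0.2,0],
    [0,0,0,0,0,-0.2,0],
    [0,0,0,0,0,-0.2,0],
  ],
)

```text
time_s: 43.78
position: [0.3982, -0.2916, 0.2944]
ee_rot: [0.002, 0.999, -0.035, 0.002]
ft_force: [0.2, 0.4, -1.5]
opening: 0.0006
```

Run:
```python
from h import *
s,p,_=st();print(p,yaw(),s['ft_force'])
d=snap('scene','s35');crop(d,160,100,340,260,4,'s35c');d=snap('top','t35');snap('wrist','w35')
```

```text
[ 0.39820451 -0.29157488  0.29439147] -4.047993777359492 [ 0.19542545  0.41258879 -1.45131205]
```

View pics/s35c.png

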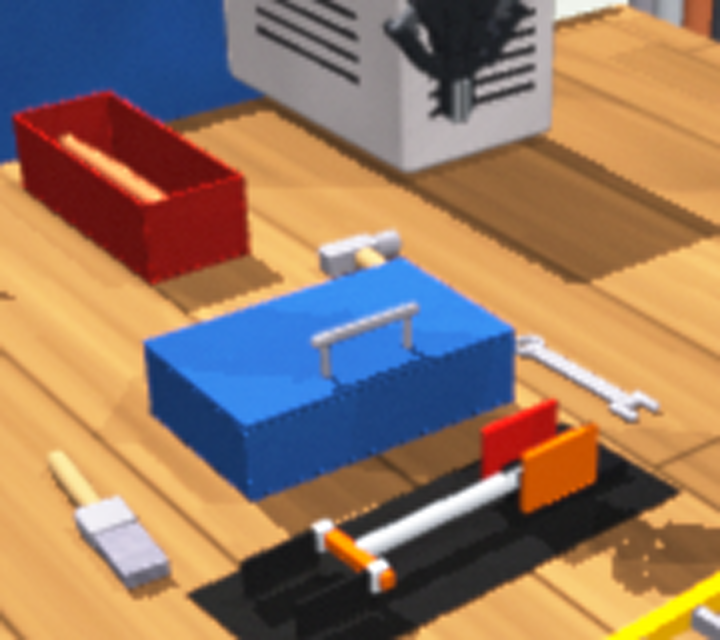

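View pics/t35.png

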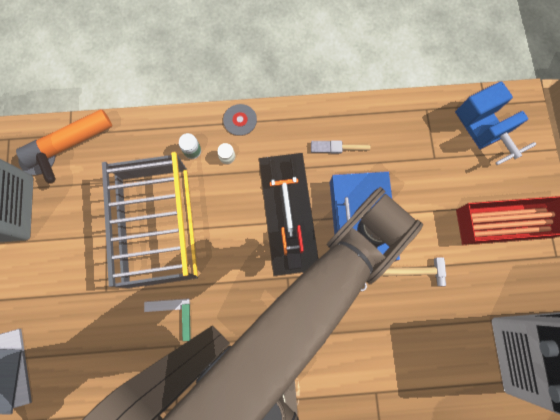

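View pics/w35.png

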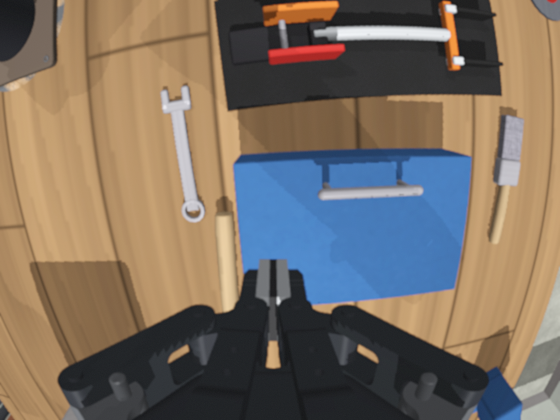

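```bash
python3 -c "
from station import arm
print(arm.job_done())"
```

```text
the job is handed in; nothing more can be done
None
```

The job is done and handed in at about 44 s of the 210 s allowed. No verdict came back.

**What was there:** Only the tape measure and the magnet were under the grating. I saw no offcut in any view.

**What I did:**
- I gripped each thing with the reacher, lifted it over the sill and set it down in front of the grating.
- I laid the reacher back on its mat, then put the tape and the magnet in the box by hand.
- I pushed the lid shut with the closed fingers.

**Knocked aside:** The magnet was shifted about 55 mm towards the jar while it waited on the table. I measured it again and picked it up from there.

**Last checks:**
- **Box contents:** Both things were seen lying inside the box before the lid was closed.
- **Lid:** With about 15 N of push, the fingertips stopped at 76 mm, which is the height of the closed lid. No gap shows in the pictures.
- **Reacher:** It lies upright on the mat, with the handle at about (0.44, -0.125) and the jaws at about (0.68, -0.11). The jaw point is worked out from the handle position.
- **Other things:** The can, jar, brush, spanner, hammer and square look where they were at the start. I judged this by eye and did not measure it. The arm was raised clear of everything.

**What disagreed:**
- The wrist and top cameras differed by about 5 mm (up to 10 mm on the jar), so I took values in between.
- The handle closed to about 39 mm on both items, narrower than the roughly 42 mm expected. Both grips held.
- Once, before going in for the tape, I lowered the reacher about 12 mm too far. I saw no contact force and raised it again.

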